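# Load the cool chest at the delicatessen counter

### The job

Get the cool chest ready for the day: reach under the raised front edge of its hood, push the hidden safety catch aside while lifting, and raise the hood fully. Draw every cold plate up out of the slotted block and stand it on edge, fully down, in a slot of the chest, one to a slot; stand every food tub upright on the floor of the chest's open bay beside them; then shut the hood fully so that its catch hooks again. Leave the bowl, the sauce bottle and the price card where they are.

Things in the scene. Friction and masses are not known exactly. Their poses are not given: they have to be found in the camera images.
- chest: wooden cool chest fixed to the counter, 185 mm deep (its x), 320 mm wide (its y), 110 mm high, walls 10 mm, inner floor 10 mm up; origin at the centre of its underside, z up, front faces its -x (to the robot's right), +y to the robot. Its +y half inside has three slots for cold plates, each 13 mm wide, 165 mm long (along x), between grey ribs 25 mm above the inner floor; its -y half is the tub bay
- slot1 (a point): middle of the floor of the chest slot at chest y = +115 mm
- slot2 (a point): the same for the slot at chest y = +65 mm
- slot3 (a point): the same for the slot at chest y = +15 mm
- bay (a point): middle of the floor of the tub bay, which is flat, 165 mm along the chest's x by 125 mm along its y, open above
- striker (a point): outer end of a fixed steel pin 10 mm thick that stands 17 mm out of the chest's front wall, 102 mm high; the catch hooks under it
- hood (a joint): angle of the hood, rad: flat lid 12 mm thick, 320 mm wide, 235 mm from hinge to front edge, dark wood frame, clear pane, 0.45 kg. 0 = shut on the rim, 1.8 = fully open, leaning back; starts at 0.03 to 0.06. Stiff hinge: stays where left; about 6 N at the front edge lifts it. The catch stops it at 0.09; with it held aside until 0.26 the hood is free. Pressed shut (up to 15 N) it latches itself
- hood_edge (a point): middle of the hood's lower front edge, which overhangs the chest's front wall by 50 mm; moves with the hood
- hood_hinge (a point): middle of the hood's hinge line, at the rear (its +x) top edge of the chest, 110 mm high; the hood turns about the chest's y axis through this point
- catch (a joint): sideways travel of the hood's sprung safety catch, m: 0 = at rest (hooked), at most 0.016; it must be pushed at least 0.010 towards the chest's +y, against a spring of 2.4 N rising to 5.6 N, and held there while the hood is lifted past the pin; then it may spring back
- catch_tab (a point): centre of the push face (looking to the chest's -y) of the catch's steel tab, which hangs under the hood's front lip, below two round screw heads on it, 60 mm to +y of the middle. The tab, 6 mm thick, reaches from the lip's underside to 40 mm below it and from 12 to 38 mm behind the front edge; the hook behind it hangs 53 mm down. Moves with the hood
- rack: wooden slotted block fixed on the counter, 160 mm (its x) by 100 mm (its y), 53 mm high; origin at the centre of its underside. Three slots 10.6 mm wide at x = -48, 0 and +48 mm run along y, floor 8 mm up; cold plates stand in some. Rack and mat may swap places
- mat: thin grey mat, flat on the counter, on which the tubs stand, 150 x 240 mm; origin at its centre
- plate1: cold plate, a bare aluminium slab with a grey panel on each face, 120 mm long (its x), 8 mm thick (its y), 84 mm high (its z), about 0.22 kg; origin at the centre of its lower edge. It stands on edge in a rack slot, its top 39 mm above the rack's top. Two or three of the plates are present
- plate2: cold plate, a bare aluminium slab with a grey panel on each face, 120 mm long (its x), 8 mm thick (its y), 84 mm high (its z), about 0.22 kg; origin at the centre of its lower edge. It stands on edge in a rack slot, its top 39 mm above the rack's top. Two or three of the plates are present
- plate3: cold plate, a bare aluminium slab with a grey panel on each face, 120 mm long (its x), 8 mm thick (its y), 84 mm high (its z), about 0.22 kg; origin at the centre of its lower edge. It stands on edge in a rack slot, its top 39 mm above the rack's top. Two or three of the plates are present
- tub1: clear lidded food tub with a white lid, a cylinder 66 mm across and 78 mm high, about 0.2 kg, heavy at the bottom; origin at the centre of its underside. One or two of the tubs are present, upright on the mat
- tub2: clear lidded food tub with a white lid, a cylinder 66 mm across and 78 mm high, about 0.2 kg, heavy at the bottom; origin at the centre of its underside. One or two of the tubs are present, upright on the mat
- bowl: bystander: red bowl 100 mm across, 50 mm high; origin at the centre of its underside
- sauce: bystander: brown sauce bottle 54 mm across, 150 mm high; origin at the centre of its underside
- card: bystander: blank price card on a wooden foot 50 x 70 mm, 100 mm high; origin at the centre of its underside

How it is judged:
On the way, in this order (a step that is already met when the one before it is completed fails the run):
1. the hood's safety catch is pushed aside (value of joint catch above 0.007 m and value of joint hood below 0.3 rad), for 0.1 s.
2. the hood is raised fully (value of joint hood above 1.3 rad), for 0.2 s.
3. every plate and tub is in its place in the chest, with the hood still open (z of plate1 in the frame of chest between 0.004 and 0.017 m and x of plate1 in the frame of chest between -0.06 and 0.06 m and y of plate1 in the frame of chest between 0 and 0.13 m and angle between each of plate1, plate2, plate3's own z axis and vertical below 0.3 rad and linear speed of each of plate1, plate2, plate3, tub1, tub2 below 0.03 m/s and z of plate2 in the frame of chest between 0.004 and 0.017 m and x of plate2 in the frame of chest between -0.06 and 0.06 m and y of plate2 in the frame of chest between 0 and 0.13 m and z of plate3 in the frame of chest between 0.004 and 0.017 m and x of plate3 in the frame of chest between -0.06 and 0.06 m and y of plate3 in the frame of chest between 0 and 0.13 m and z of tub1 in the frame of chest between 0.004 and 0.017 m and x of tub1 in the frame of chest between -0.08 and 0.08 m and y of tub1 in the frame of chest between -0.14 and -0.04 m and angle between each of tub1, tub2's own z axis and vertical below 0.15 rad and z of tub2 in the frame of chest between 0.004 and 0.017 m and x of tub2 in the frame of chest between -0.08 and 0.08 m and y of tub2 in the frame of chest between -0.14 and -0.04 m and value of joint hood above 0.6 rad), for 0.2 s.
At the end, for the whole second after the job is handed in: every cold plate present stands on edge in a chest slot (within 7 mm of the chest's inner floor, at most 0.3 rad off upright), every tub present stands upright (within 0.15 rad) on the floor of the bay, all at rest, the hood is shut (under 0.025 rad) and its catch is back at rest (under 3 mm) (z of plate1 in the frame of chest between 0.004 and 0.017 m and x of plate1 in the frame of chest between -0.06 and 0.06 m and y of plate1 in the frame of chest between 0 and 0.13 m and angle between each of plate1, plate2, plate3's own z axis and vertical below 0.3 rad and linear speed of each of plate1, plate2, plate3, tub1, tub2 below 0.03 m/s and z of plate2 in the frame of chest between 0.004 and 0.017 m and x of plate2 in the frame of chest between -0.06 and 0.06 m and y of plate2 in the frame of chest between 0 and 0.13 m and z of plate3 in the frame of chest between 0.004 and 0.017 m and x of plate3 in the frame of chest between -0.06 and 0.06 m and y of plate3 in the frame of chest between 0 and 0.13 m and z of tub1 in the frame of chest between 0.004 and 0.017 m and x of tub1 in the frame of chest between -0.08 and 0.08 m and y of tub1 in the frame of chest between -0.14 and -0.04 m and angle between each of tub1, tub2's own z axis and vertical below 0.15 rad and z of tub2 in the frame of chest between 0.004 and 0.017 m and x of tub2 in the frame of chest between -0.08 and 0.08 m and y of tub2 in the frame of chest between -0.14 and -0.04 m and value of joint hood below 0.025 rad and value of joint catch below 0.003 m); the robot touches nothing.
It fails at once if the bowl is disturbed (moved more than 40 mm or tipped) (distance of bowl from where it was at the start of the episode above 0.04 m or angle between bowl's own z axis and vertical above 0.5 rad).
It fails at once if the sauce bottle is disturbed (moved more than 40 mm or tipped) (distance of sauce from where it was at the start of the episode above 0.04 m or angle between sauce's own z axis and vertical above 0.5 rad).
It fails at once if the price card is disturbed (moved more than 40 mm or tipped) (distance of card from where it was at the start of the episode above 0.04 m or angle between card's own z axis and vertical above 0.5 rad).
Of plate1, plate2, plate3 only 2 to 3 are there at a start; the rules pass over those that are not, and their reading is None.
Of tub1, tub2 only 1 to 2 are there at a start; the rules pass over those that are not, and their reading is None.
At some moment in a run one of tub1, tub2 may be knocked a few centimetres aside while the robot is not near it.
It also fails if it takes over 210 s, if anything falls off the work surface, if the arm or the gripper's body presses on something with over 40 N, if the wrist force passes 120 N, or if a joint passes its speed limit or range.

### The arm

A 7-joint arm with a two-finger parallel gripper is mounted at the origin on the work surface. World frame = base frame: x ahead of the robot, y to its left, z up, the work surface at z = 0. Lengths are in m, angles in rad, forces in N, time in s.
With the tool pointing down it reaches from about 0.425 to 0.875 m from the base axis. Payload 4.7 kg.
Tool frame: the origin (TCP) lies at the very end of the fingers, on their centre line; the grasp point (between the pads) lies 19 mm behind it (pinch_z is the z of the grasp point in the tool frame, in m); z points along the fingers, y is the line along which they close (so a half turn about z gives the same grasp; the last joint's range is limited). The gripper opens to 87 mm and grips with 3 to 60 N. Pads are 19 mm wide; open, the fingers measure 117 mm over their backs; the gripper's body (75 mm by 190 mm) begins 51 mm behind the grasp point.
Start: joints at [-1.266, 0.321, -0.07, 1.45, 0.023, 1.371, -0.057], TCP at [0.186, 0.623, 0.223] pointing down, gripper open.
Joint ranges: [-2.86, 2.86], [-0.3, 2.09], [-1.38, 1.24], [0.06, 2.45], [-1.56, 4.7], [0.09, 2.05], [-2.69, 2.69]. Speed limits (rad/s): [2.57, 2.57, 3.14, 3.14, 3.14, 3.14, 3.14].

### API

Orientations are given as [roll, pitch, yaw] about the fixed x, y, z axes, in that order (R = Rz(yaw) Ry(pitch) Rx(roll)).
In Python, from rig import * gives the robot as it stands. The module is installed in compiled form; this text tells all that it offers.
- The arm moves only by the tool move_arm, never from a script. Its arguments are lists of equal length, an entry for each row: "dr": the turn, a rotation vector about the tool's x, y, z in degrees, a list of three; "slide": the shift along the tool's x, y, z in m, a list of three; "claw": the finger opening in m, from 0 to 0.087. In form: {"dr": [[wx, wy, wz], ...], "slide": [[dx, dy, dz], ...], "claw": [claw, ...]}. A call has 1 to 5 rows; each row shifts and turns the commanded pose from where the row before left it, along the tool's axes as they then stand; what a row does not reach is not made up. A row lasts 1/10 s, in which the tool goes at most 50 mm and 8.59 degrees, less where a joint would pass 70% of its speed; a pose out of reach is approached as far as the arm can. A call with a gripper value outside its range is refused whole. The fingers move at their own pace and stop on an object; "force" is the grip in N (left out, the last holds). Time passes only in rows, so rows that do not move let the fingers close. It gives the time, the measured TCP pose, the force, the opening and the grip force at its end, in the units of the state.
- read_state(): the state, without advancing time (a new reading comes with each control period).
- grab_frame(name): name is "scene" or "top" or "wrist"; returns a dict with "frame" (420x560x3 uint8, red, green, blue), "fx", "fy", "cx", "cy" (pixels), "world_to_cam" (4x4, takes a point from world to camera coordinates). Camera axes: x right, y down, z forward; pixel columns grow to the right and rows downward; lengths in m; the calibration is good to about 2 mm. The wrist camera is an equidistant fisheye: a pixel r from the principal point sees the ray r / f radians off the axis. A picture is of the moment at which its call begins. There is no depth.
- finish_job(): hands the job in; it is judged then, once.
Trained networks look in a picture, given as the dict that the camera call returned (one of the last four; its "shot" number tells which), for a name from the list of things; names that differ only in an ending like _2 or _b are one class to them, and where a whole thing is asked for, a point or a joint stands for the part that bears it (a point fixed in the world has none). Each returns a list of dicts, best first, with "confidence" (0 to 1); they miss things now and then, are a little off and sometimes report something else, mostly with a low value. They report only what shows in the picture. A call takes as long as a camera call.
- search_frame(picture, thing): "position" ([x, y, z] in m, in world coordinates, good to about 4 mm: the middle of the surface that is visible of it).
- silhouettes(picture, thing): "mask" (420x560 bool, what is visible of it).
The state is a dict: "time_s": time; "joints": joint angles; "qvel": joint speeds; "tau": joint torques, N m; "ee_pos": TCP position; "tool_rot": TCP orientation; "ft_force": force on the tool from outside, world axes, zero at the start; "moment": the same for the moment, N m; "opening": finger opening in m; "gripper_force": force on a finger pad.
Only numpy, scipy, OpenCV 4.12 (cv2) and the standard library are available. Lean on these libraries where they do the work, as an engineer would, in place of code of your own. Each camera call takes 0.05 s, during which the arm holds its last target. There are 200 camera calls.

## Working session

There is one attempt and no reset: what is moved stays moved. The work goes in short steps, Python scripts to look and compute and a tool call to move; the robot and the scene stay as the last step left them, time stands still between calls to the robot, and variables do not carry over. Pictures are saved under pics/ and viewed, at most 16 in all, crops included, and the job is handed in when it is done.

Besides the shell and the picture viewer there is one more tool, called after "Request:" as name(argument=value, ...) on one line, values as JSON. move_arm: Moves the arm, as the interface text tells. Its arguments: {"type":"object","properties":{"dr":{"type":"array"},"slide":{"type":"array"},"claw":{"type":"array"},"force":{"type":"number"}},"required":["dr","slide","claw"]}

```bash
mkdir -p pics; cat > h.py <<'E'
from rig import *
import numpy as np, cv2
from scipy.spatial.transform import Rotation as Ro
def save(p,n): cv2.imwrite('pics/'+n+'.png',p['frame'][:,:,::-1])
def ray(p,u,v):
    T=np.array(p['world_to_cam']);R=T[:3,:3];o=-R.T@T[:3,3]
    return o,R.T@np.array([(u-p['cx'])/p['fx'],(v-p['cy'])/p['fy'],1])
def at_z(p,u,v,z):
    o,d=ray(p,u,v);return o+d*(z-o[2])/d[2]
def proj(p,X):
    T=np.array(p['world_to_cam']);c=T[:3,:3]@np.array(X)+T[:3,3]
    return p['fx']*c[0]/c[2]+p['cx'],p['fy']*c[1]/c[2]+p['cy']
def st():
    s=read_state();print('t',round(s['time_s'],2),'p',np.round(s['ee_pos'],4),'rpy',np.round(s['tool_rot'],3),'F',np.round(s['ft_force'],1),'op',round(s['opening'],4),'q',np.round(s['joints'],2));return s
E
python3 - <<'E'
from h import *
st()
a=grab_frame('scene');save(a,'s1')
for n in ['chest','hood','catch_tab','rack','mat','plate1','tub1','bowl','sauce','card','hood_edge']:
    print('s',n,[(np.round(d['position'],3).tolist(),round(d['confidence'],2)) for d in search_frame(a,n)][:5])
b=grab_frame('top');save(b,'t1')
for n in ['chest','hood','catch_tab','rack','mat','plate1','tub1','bowl','sauce','card','hood_edge']:
    print('t',n,[(np.round(d['position'],3).tolist(),round(d['confidence'],2)) for d in search_frame(b,n)][:5])
E
```

```text
t 0.0 p [0.1862 0.6222 0.2215] rpy [-3.14   0.     2.851] F [0.1 0.5 0.3] op 0.0871 q [-1.27  0.32 -0.07  1.45  0.02  1.37 -0.06]
s chest [([0.596, 0.061, 0.121], 0.63), ([0.627, 0.064, 0.124], 0.62)]
s hood [([0.596, 0.062, 0.13], 0.92)]
s catch_tab []
s rack [([0.678, -0.249, 0.05], 0.91)]
s mat [([0.424, -0.313, 0.001], 0.85), ([0.566, -0.246, 0.075], 0.62)]
s plate1 [([0.664, -0.252, 0.076], 0.86), ([0.617, -0.251, 0.074], 0.73), ([0.566, -0.246, 0.073], 0.58)]
s tub1 [([0.436, -0.231, 0.065], 0.95)]
s bowl [([0.404, 0.454, 0.035], 0.93), ([0.625, 0.066, 0.124], 0.32), ([0.692, 0.315, 0.024], 0.29)]
s sauce [([0.587, 0.456, 0.084], 0.77)]
s card [([0.693, 0.314, 0.019], 0.95), ([0.422, -0.316, 0.001], 0.69), ([0.663, -0.25, 0.075], 0.25)]
s hood_edge [([0.596, 0.06, 0.125], 0.57)]
t chest [([0.56, 0.063, 0.124], 0.97)]
t hood [([0.565, 0.059, 0.122], 0.9), ([0.658, -0.258, 0.083], 0.52)]
t catch_tab [([0.591, -0.249, 0.053], 0.5), ([0.563, 0.06, 0.124], 0.38)]
t rack [([0.592, -0.247, 0.055], 0.72)]
t mat [([0.402, -0.308, 0.003], 0.73), ([0.593, -0.247, 0.056], 0.55)]
t plate1 [([0.654, -0.258, 0.083], 0.76), ([0.562, -0.251, 0.085], 0.73), ([0.61, -0.254, 0.084], 0.6), ([0.402, -0.308, 0.001], 0.25), ([0.562, 0.062, 0.123], 0.21)]
t tub1 [([0.409, -0.23, 0.079], 0.58)]
t bowl [([0.427, 0.452, 0.028], 0.84), ([0.56, 0.06, 0.122], 0.49)]
t sauce [([0.562, 0.452, 0.1], 0.94)]
t card [([0.687, 0.317, 0.022], 0.58)]
t hood_edge [([0.562, 0.058, 0.126], 0.72)]
```

View pics/s1.png

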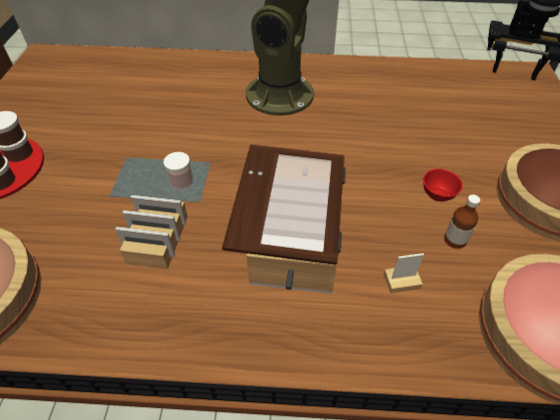

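View pics/t1.png

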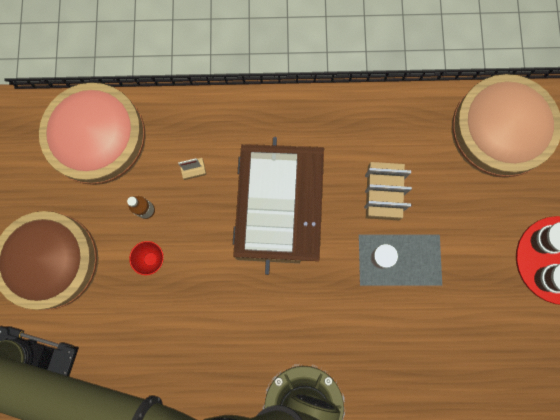

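The scene view shows the hood with its dark front lip on the robot's right, screw heads at about (250,173) and (260,173). There are three plates in the rack near (150,230), and one tub at (178,170). In the top view the screws are at (306,224) and (314,224), the tub is at (386,256), and the plates are at x≈390, rows 172/187/205.

```bash
python3 - <<'E'
from h import *
b=grab_frame('top')
T=np.array(b['world_to_cam']);print('cam',np.round(-T[:3,:3].T@T[:3,3],3),b['fx'])
m=silhouettes(b,'hood')[0]['mask'].astype(np.uint8)
r=cv2.minAreaRect(cv2.findNonZero(m));print(r)
for c in cv2.boxPoints(r): print('hood corner',c,np.round(at_z(b,*c,.128),3))
for u,v in [(306,224),(314,224)]: print('screw',np.round(at_z(b,u,v,.135),3))
for d in silhouettes(b,'plate1'):
    r=cv2.minAreaRect(cv2.findNonZero(d['mask'].astype(np.uint8)));print('plate',round(d['confidence'],2),r,np.round(at_z(b,*r[0],.092),3))
for d in silhouettes(b,'rack')[:1]:
    r=cv2.minAreaRect(cv2.findNonZero(d['mask'].astype(np.uint8)));print('rack',r,np.round(at_z(b,*r[0],.053),3))
print('tub',np.round(at_z(b,386,256,.078),3))
f=b['frame'][130:275,215:430];cv2.imwrite('pics/t1c.png',cv2.resize(f,None,fx=3.7,fy=3.7,interpolation=cv2.INTER_CUBIC)[:,:,::-1])
E
```

```text
cam [0.301 0.044 1.502] 506.8069078036644
((278.9100036621094, 201.4361114501953), (87.3786392211914, 114.63158416748047), 2.9108378887176514)
hood corner [232.36644 256.45932] [0.417 0.187 0.128]
hood corner [238.18767 141.97565] [0.739 0.171 0.128]
hood corner [325.45355 146.4129 ] [ 0.722 -0.074  0.128]
hood corner [319.63232 260.89658] [ 0.401 -0.049  0.128]
screw [ 0.501 -0.014  0.135]
screw [ 0.501 -0.036  0.135]
plate 0.74 ((387.57733154296875, 188.03038024902344), (44.8852424621582, 8.199177742004395), 3.012787342071533) [ 0.607 -0.25   0.092]
plate 0.71 ((387.5297546386719, 171.8692169189453), (42.93250274658203, 7.392177104949951), 1.5074357986450195) [ 0.654 -0.252  0.092]
plate 0.71 ((384.5, 191.0), (56.0, 37.0), 90.0) [ 0.599 -0.241  0.092]
plate 0.53 ((387.0567932128906, 204.9490203857422), (45.932945251464844, 8.366165161132812), 3.094058036804199) [ 0.559 -0.246  0.092]
plate 0.38 ((278.41131591796875, 201.76121520996094), (86.93318176269531, 115.59741973876953), 2.2457425594329834) [0.573 0.061 0.092]
rack ((384.70867919921875, 191.1123809814453), (37.16476058959961, 57.852230072021484), 1.7357046604156494) [ 0.607 -0.249  0.053]
tub [ 0.416 -0.239  0.078]
```

View pics/t1c.png

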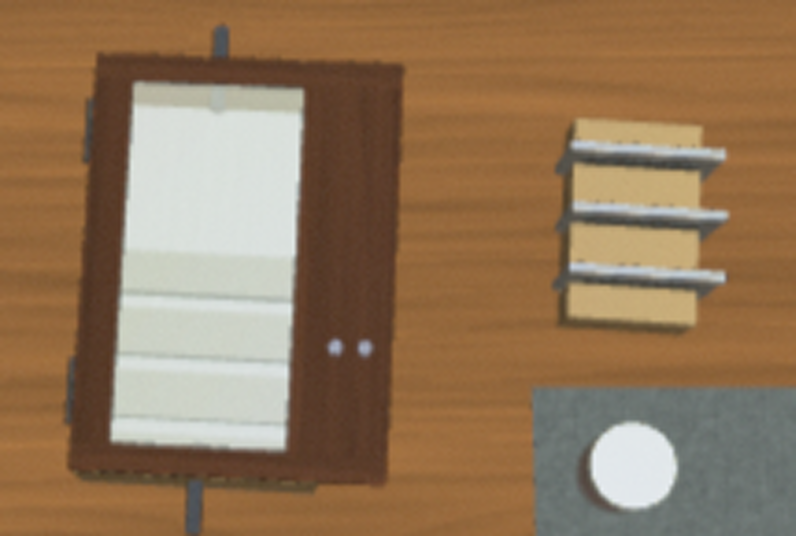

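```bash
python3 - <<'E'
from h import *
b=grab_frame('top')
g=lambda u,v,z: at_z(b,215+u/3.7,130+v/3.7,z)
rt,rb=g(97,54,.122),g(70,470,.122); ft,fb=g(403,66,.132),g(385,485,.132)
for p in (rt,rb,ft,fb): print(np.round(p,4))
print('w',np.linalg.norm(rt-rb),np.linalg.norm(ft-fb),'d',np.linalg.norm(rt-ft),np.linalg.norm(rb-fb))
ax=((rt+rb)/2-(ft+fb)/2)[:2];a1=np.arctan2(ax[1],ax[0])
ay=((rb-rt)+(fb-ft))[:2];a2=np.arctan2(ay[1],ay[0])-np.pi/2
print('yaw',a1,a2%(2*np.pi))
for e in [((575,147),(725,155)),((570,210),(728,217)),((568,270),(724,280))]:
    p,q=g(*e[0],.092),g(*e[1],.092);d=p-q;print('plate',np.round((p+q)/2,4),'len',np.linalg.norm(d),'dir',np.degrees(np.arctan2(d[1],d[0])))
for u,v in [(335,347),(365,348)]: print('screw',np.round(g(u,v,.134),4))
print('tub',np.round(g(633,465,.078),4))
E
```

```text
[0.7333 0.1634 0.122 ]
[0.4154 0.1836 0.122 ]
[ 0.7166 -0.0693  0.132 ]
[ 0.4003 -0.0472  0.132 ]
w 0.31851840475389304 0.317062552010962 d 0.23352379251654262 0.23155948036778673
yaw 1.5023260596113035 1.504119679223023
plate [ 0.6574 -0.261   0.092 ] len 0.1153288069510431 dir 85.86964773697589
plate [ 0.6081 -0.2577  0.092 ] len 0.12076822193500447 dir 86.4471645345917
plate [ 0.5602 -0.253   0.092 ] len 0.11863023433240394 dir 85.33095293485067
screw [ 0.5022 -0.013   0.134 ]
screw [ 0.5011 -0.0351  0.134 ]
tub [ 0.4167 -0.2389  0.078 ]
```

```bash
cat >> h.py <<'E'
ex=np.array([.0678,.9977,0]);ey=np.array([-.9977,.0678,0]);ez=np.array([0,0,1.]);CO=np.array([.568,.0812,0])
def C(x,y,z): return CO+x*ex+y*ey+z*ez
def W2C(p): d=np.array(p)-CO; return np.round([d@ex,d@ey,d[2]],4)
def Rt(tilt=0,yaw=0):
    """tool down with x=ex,y=-ey, turned yaw deg about tool z then tilt deg about tool y (z toward x)"""
    return np.c_[ex,-ey,-ez]@Ro.from_euler('z',yaw,degrees=True).as_matrix()@Ro.from_euler('y',tilt,degrees=True).as_matrix()
def plan(p,R,n=None,p0=None,R0=None,v=.045):
    s=read_state()
    p0=np.array(s['ee_pos']) if p0 is None else np.array(p0)
    R0=Ro.from_euler('xyz',s['tool_rot']).as_matrix() if R0 is None else R0
    w=Ro.from_matrix(R0.T@R).as_rotvec();t=R0.T@(np.array(p)-p0)
    if n is None: n=int(max(np.ceil(np.linalg.norm(t)/v),np.ceil(np.degrees(np.linalg.norm(w))/8),1))
    Rw=Ro.from_rotvec(w/n).as_matrix();S=sum(np.linalg.matrix_power(Rw,k) for k in range(n))
    sl=np.linalg.solve(S,t)
    print(f'rows {n} dr {np.round(np.degrees(w/n),2).tolist()} slide {np.round(sl,4).tolist()} |{np.linalg.norm(sl):.4f}|')
    return np.array(p),R
E
python3 - <<'E'
from h import *
s=read_state();p=np.array(s['ee_pos'])+[0,0,.08];R0=Ro.from_euler('xyz',s['tool_rot']).as_matrix()
plan([.53,-.15,.30],Rt(),n=21,p0=p,R0=R0)
E
```

```text
rows 21 dr [0.0, -0.0, 3.68] slide [-0.0424, -0.0095, 0.0001] |0.0435|
```

Request:
move_arm(dr=[[0,0,0],[0,0,0],[0,0,3.68],[0,0,3.68],[0,0,3.68]], slide=[[0,0,-0.04],[0,0,-0.04],[-0.0424,-0.0095,0],[-0.0424,-0.0095,0],[-0.0424,-0.0095,0]], claw=[0.08,0.06,0.04,0.02,0])

```text
time_s: 1.95
ee_pos: [0.2968, 0.5513, 0.3029]
tool_rot: [3.141, 0.0, 2.656]
ft_force: [0.1, -0.1, 0.3]
opening: 0.0558
gripper_force: 0.0
```

Request:
move_arm(dr=[[0,0,3.68],[0,0,3.68],[0,0,3.68],[0,0,3.68],[0,0,3.68]], slide=[[-0.0424,-0.0095,0],[-0.0424,-0.0095,0],[-0.0424,-0.0095,0],[-0.0424,-0.0095,0],[-0.0424,-0.0095,0]], claw=[0,0,0,0,0])

```text
time_s: 2.45
ee_pos: [0.4424, 0.3904, 0.3026]
tool_rot: [3.141, 0.0, 2.334]
ft_force: [-0.0, 0.0, -0.3]
opening: 0.0159
gripper_force: 0.0
```

Request:
move_arm(dr=[[0,0,3.68],[0,0,3.68],[0,0,3.68],[0,0,3.68],[0,0,3.68]], slide=[[-0.0424,-0.0095,0],[-0.0424,-0.0095,0],[-0.0424,-0.0095,0],[-0.0424,-0.0095,0],[-0.0424,-0.0095,0]], claw=[0,0,0,0,0])

```text
time_s: 2.95
ee_pos: [0.5295, 0.1924, 0.3027]
tool_rot: [3.141, 0.0, 2.013]
ft_force: [0.3, -0.2, -0.5]
opening: 0.0004
gripper_force: 0.0
```

Request:
move_arm(dr=[[0,0,3.68],[0,0,3.68],[0,0,3.68],[0,0,3.68],[0,0,3.68]], slide=[[-0.0424,-0.0095,0],[-0.0424,-0.0095,0],[-0.0424,-0.0095,0],[-0.0424,-0.0095,0],[-0.0424,-0.0095,0]], claw=[0,0,0,0,0])

```text
time_s: 3.45
ee_pos: [0.5497, -0.0231, 0.3027]
tool_rot: [3.141, -0.0, 1.692]
ft_force: [0.1, 0.1, 0.4]
opening: 0.0001
gripper_force: 0.0
```

```bash
python3 - <<'E'
from h import *
s=st()
# target: tilt 55 (35 below horizontal), TCP outside front edge
front=C(-.1425,0,0)
for d in (-.03,): 
    # tool centre 22mm to +x side of tab face
    P=C(-.1425-.05,.060-.024,.115)
    print(P); R=Rt(55)
    A=plan(P+[0,0,.06],R)
    plan(P,R,p0=A[0],R0=R)
E
```

```text
t 3.45 p [ 0.5497 -0.0231  0.3027] rpy [ 3.141 -0.     1.692] F [0.1 0.1 0.4] op 0.0001 q [-0.51  0.08  0.54  1.59 -0.04  1.48  0.15]
[ 0.5190313  -0.10841645  0.115     ]
rows 7 dr [-0.74, 7.83, 1.43] slide [-0.019, -0.0055, 0.0123] |0.0233|
rows 2 dr [-0.0, -0.0, 0.0] slide [-0.0246, 0.0, 0.0172] |0.0300|
```

Request:
move_arm(dr=[[-0.74,7.83,1.43],[-0.74,7.83,1.43],[-0.74,7.83,1.43],[-0.74,7.83,1.43],[-0.74,7.83,1.43]], slide=[[-0.019,-0.0055,0.0123],[-0.019,-0.0055,0.0123],[-0.019,-0.0055,0.0123],[-0.019,-0.0055,0.0123],[-0.019,-0.0055,0.0123]], claw=[0,0,0,0,0])

```text
time_s: 3.95
ee_pos: [0.5302, -0.0979, 0.2198]
tool_rot: [3.111, -0.689, 1.575]
ft_force: [1.1, 0.8, -0.8]
opening: 0.0004
gripper_force: 0.0
```

Request:
move_arm(dr=[[-0.74,7.83,1.43],[-0.74,7.83,1.43],[0,0,0],[0,0,0]], slide=[[-0.019,-0.0055,0.0123],[-0.019,-0.0055,0.0123],[0,0,0],[0,0,0]], claw=[0,0,0,0])

```text
time_s: 4.35
ee_pos: [0.5186, -0.1073, 0.1736]
tool_rot: [-3.136, -0.959, 1.499]
ft_force: [1.0, 0.8, 1.2]
opening: 0.0007
gripper_force: 0.0
```

```bash
python3 - <<'E'
from h import *
s=st();P=C(-.1425-.05,.060-.024,.115);plan(P,Rt(55))
p=grab_frame('wrist');save(p,'w1');print(p['fx'],p['cx'],p['cy'])
E
```

```text
t 4.35 p [ 0.5186 -0.1073  0.1736] rpy [-3.136 -0.959  1.499] F [1.  0.8 1.2] op 0.0007 q [ 0.14  0.55  0.65  1.69 -0.96  1.81  0.95]
rows 2 dr [-0.09, 0.01, -0.06] slide [-0.0243, 0.0003, 0.0164] |0.0293|
325.19226210127806 273.8241828467177 211.82678384051096
```

View pics/w1.png

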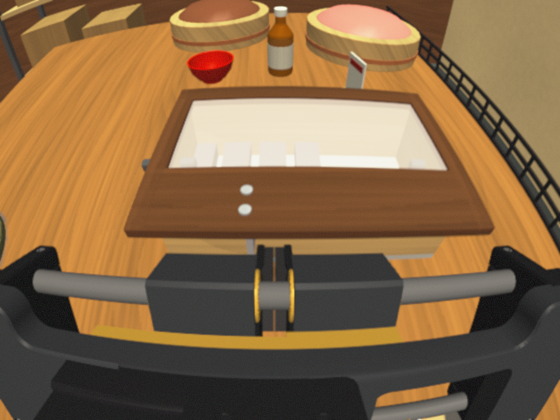

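```bash
python3 - <<'E'
from h import *
R=Rt(55);A=plan(C(-.1625,.036,.088),R);B=plan(C(-.1175,.036,.0825),R,p0=A[0],R0=R)
plan(C(-.1175,.036+.001,.0825),R,p0=B[0],R0=R)
print(R.T@ez, R.T@ey)
E
```

```text
rows 3 dr [-0.04, 0.02, 0.06] slide [-0.0186, -0.0002, 0.0245] |0.0308|
rows 2 dr [-0.0, -0.0, 0.0] slide [0.0107, 0.0, 0.02] |0.0227|
rows 1 dr [-0.0, -0.0, 0.0] slide [0.0, -0.001, 0.0] |0.0010|
[ 0.81915204  0.         -0.57357644] [-4.15769139e-18 -1.00000213e+00  1.93054053e-18]
```

Request:
move_arm(dr=[[0,0,0],[0,0,0],[0,0,0],[0,0,0],[0,0,0]], slide=[[-0.0186,0,0.0245],[-0.0186,0,0.0245],[-0.0186,0,0.0245],[0.0107,0,0.02],[0.0107,0,0.02]], claw=[0,0,0,0,0])

```text
time_s: 4.9
ee_pos: [0.5257, -0.0317, 0.0846]
tool_rot: [3.131, -0.958, 1.518]
ft_force: [-0.2, -0.4, 0.4]
opening: 0.0001
gripper_force: 0.0
```

Request:
move_arm(dr=[[0,0,0],[0,0,0],[0,0,0],[0,0,0]], slide=[[0,0,0],[0,-0.004,0],[0,-0.004,0],[0,0,0]], claw=[0,0,0,0])

```text
time_s: 5.3
ee_pos: [0.5157, -0.0343, 0.0827]
tool_rot: [3.139, -0.958, 1.507]
ft_force: [0.0, 0.1, -0.1]
opening: 0.0002
gripper_force: 0.0
```

```bash
python3 - <<'E'
from h import *
s=st();print(W2C(s['ee_pos']))
p=grab_frame('wrist');cv2.imwrite('pics/w2.png',cv2.resize(p['frame'][120:330,100:480],None,fx=2,fy=2)[:,:,::-1])
E
```

```text
t 5.3 p [ 0.5157 -0.0343  0.0827] rpy [ 3.139 -0.958  1.507] F [ 0.   0.1 -0.1] op 0.0002 q [ 0.07  0.6   0.6   1.85 -1.04  1.63  1.04]
[-0.1187  0.0443  0.0827]
```

View pics/w2.png

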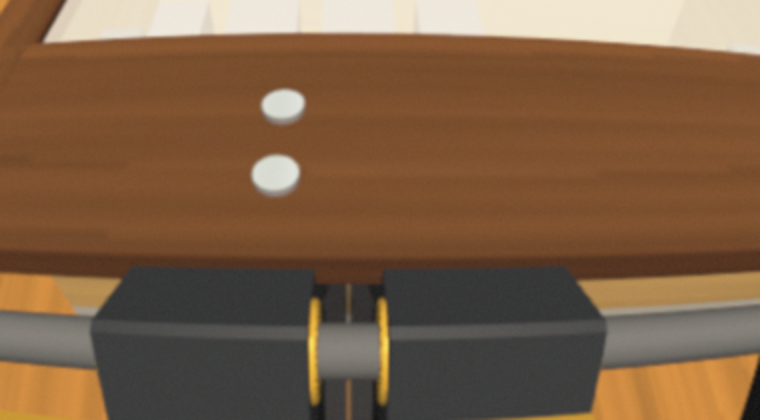

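Fingers are under the lip (edge at row ~265 in the crop), screws to the left, no contact yet. Pushing sideways now.

Request:
move_arm(dr=[[0,0,0],[0,0,0],[0,0,0]], slide=[[0,-0.004,0],[0,-0.004,0],[0,0,0]], claw=[0,0,0])

```text
time_s: 5.65
ee_pos: [0.5081, -0.0334, 0.0818]
tool_rot: [3.14, -0.959, 1.505]
ft_force: [2.7, -1.3, 0.7]
opening: 0.0005
gripper_force: 1.8
```

Request:
move_arm(dr=[[0,0,0],[0,0,0]], slide=[[0,-0.004,0],[0,0,0]], claw=[0,0])

```text
time_s: 5.85
ee_pos: [0.5039, -0.033, 0.0816]
tool_rot: [3.141, -0.959, 1.505]
ft_force: [4.1, -2.7, 1.2]
opening: 0.0005
gripper_force: 2.2
```

Request:
move_arm(dr=[[0,0,0],[0,0,0]], slide=[[0,-0.004,0],[0,0,0]], claw=[0,0])

```text
time_s: 6.05
ee_pos: [0.5001, -0.0327, 0.0815]
tool_rot: [3.141, -0.959, 1.505]
ft_force: [5.5, -2.1, 0.5]
opening: 0.0002
gripper_force: 2.6
```

Request:
move_arm(dr=[[0,0,0],[0,0,0]], slide=[[0,-0.002,0],[0,0,0]], claw=[0,0])

```text
time_s: 6.25
ee_pos: [0.4984, -0.0326, 0.0815]
tool_rot: [3.14, -0.959, 1.505]
ft_force: [4.7, -2.6, -0.1]
opening: 0.0006
gripper_force: 2.8
```

```bash
python3 - <<'E'
from h import *
s=st();print(W2C(s['ee_pos']))
p=grab_frame('scene');cv2.imwrite('pics/s2.png',cv2.resize(p['frame'][100:310,180:390],None,fx=2.8,fy=2.8,interpolation=cv2.INTER_CUBIC)[:,:,::-1])
E
```

```text
t 6.25 p [ 0.4984 -0.0326  0.0815] rpy [ 3.14  -0.959  1.505] F [ 4.7 -2.6 -0.1] op 0.0006 q [ 0.07  0.57  0.61  1.89 -1.02  1.62  1.06]
[-0.1183  0.0617  0.0815]
```

Request:
move_arm(dr=[[0,0,0],[0,0,0],[0,0,0],[0,0,0]], slide=[[0,-0.0015,0],[0.0082,0,-0.0057],[0.0082,0,-0.0057],[0,0,0]], claw=[0,0,0,0])

```text
time_s: 6.7
ee_pos: [0.4979, -0.0326, 0.1017]
tool_rot: [3.137, -0.957, 1.508]
ft_force: [8.2, -3.6, 1.1]
opening: 0.0006
gripper_force: 3.8
```

Request:
move_arm(dr=[[0,0,0],[0,0,0]], slide=[[0.0082,0,-0.0057],[0,0,0]], claw=[0,0])

```text
time_s: 6.9
ee_pos: [0.4979, -0.0324, 0.1114]
tool_rot: [3.137, -0.957, 1.507]
ft_force: [8.7, -1.9, -0.0]
opening: 0.0004
gripper_force: 4.1
```

Request:
move_arm(dr=[[0,0,0],[0,0,0]], slide=[[0.0082,0,-0.0057],[0,0,0]], claw=[0,0])

```text
time_s: 7.1
ee_pos: [0.498, -0.0321, 0.1213]
tool_rot: [3.137, -0.957, 1.508]
ft_force: [7.5, -1.5, -0.9]
opening: 0.0004
gripper_force: 4.2
```

```bash
python3 - <<'E'
from h import *
s=st()
p=grab_frame('wrist');cv2.imwrite('pics/w3.png',cv2.resize(p['frame'][60:330,60:500],None,fx=1.8,fy=1.8)[:,:,::-1])
E
```

```text
t 7.1 p [ 0.498  -0.0321  0.1213] rpy [ 3.137 -0.957  1.508] F [ 7.5 -1.5 -0.9] op 0.0004 q [ 0.05  0.5   0.62  1.88 -0.99  1.65  1.  ]
```

View pics/w3.png

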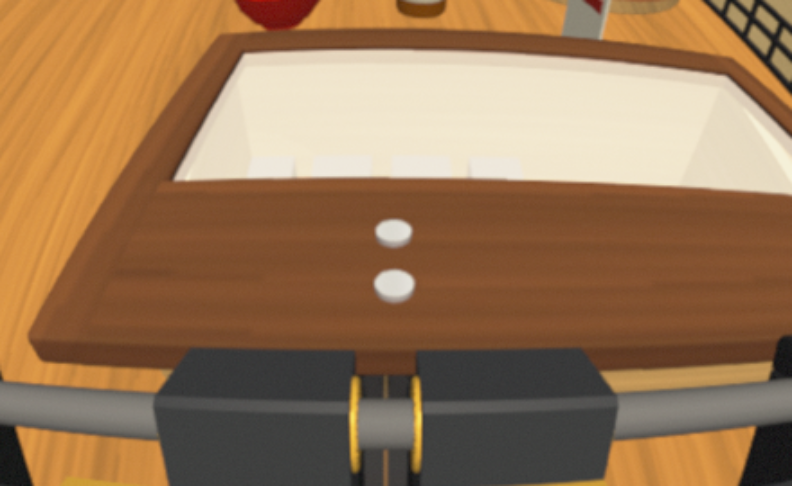

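The hood is rising with the tool: its edge stays on the fingers at about (385,355) in the crop. Continuing the lift.

Request:
move_arm(dr=[[0,0,0],[0,0,0],[0,0,0],[0,0,0],[0,0,0]], slide=[[0.0088,0,-0.0049],[0.0088,0,-0.0049],[0.0088,0,-0.0049],[0.0088,0,-0.0049],[0.0088,0,-0.0049]], claw=[0,0,0,0,0])

```text
time_s: 7.65
ee_pos: [0.4982, -0.0257, 0.17]
tool_rot: [3.14, -0.957, 1.505]
ft_force: [10.5, 5.1, -8.0]
opening: 0.0005
gripper_force: 6.3
```

Request:
move_arm(dr=[[0,0,0],[0,0,0],[0,0,0],[0,0,0],[0,0,0]], slide=[[0.0092,0,-0.0039],[0.0092,0,-0.0039],[0.0092,0,-0.0039],[0.0092,0,-0.0039],[0,0,0]], claw=[0,0,0,0,0])

```text
time_s: 8.15
ee_pos: [0.4984, -0.0172, 0.2101]
tool_rot: [3.139, -0.958, 1.508]
ft_force: [8.1, 2.4, -3.1]
opening: 0.0004
gripper_force: 4.3
```

```bash
python3 - <<'E'
from h import *
s=st();print(W2C(s['ee_pos']))
p=grab_frame('wrist');cv2.imwrite('pics/w4.png',cv2.resize(p['frame'],None,fx=1,fy=1)[:,:,::-1])
E
```

```text
t 8.15 p [ 0.4984 -0.0172  0.2101] rpy [ 3.139 -0.958  1.508] F [ 8.1  2.4 -3.1] op 0.0004 q [-0.01  0.35  0.65  1.85 -0.95  1.71  0.84]
[-0.1029  0.0628  0.2101]
```

View pics/w4.png

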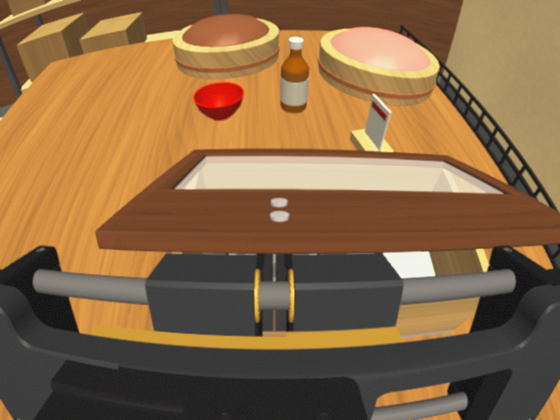

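Hood is at about 0.45 rad and clear of the pin (edge at row ~240, chest interior visible at lower right). Next: shift off the tab, then sweep along the arc.

```bash
python3 - <<'E'
from h import *
s=st();R=Rt(55);y=.015
w=[(-.107,.205),(-.107,.205),(-.054,.246),(-.0075,.283),(.0485,.305),(.105,.308)]
p=None
for i,(x,z) in enumerate(w):
    yy=.0628 if i==0 else y
    p=plan(C(x,yy,z),R,v=.018,**({} if p is None else dict(p0=p[0],R0=R)))
E
```

```text
t 8.2 p [ 0.4984 -0.0172  0.2101] rpy [ 3.139 -0.959  1.507] F [ 7.9  3.2 -2.7] op 0.0005 q [-0.01  0.35  0.65  1.85 -0.95  1.71  0.84]
rows 1 dr [-0.08, 0.06, 0.14] slide [-0.0065, -0.0, -0.0004] |0.0065|
rows 3 dr [-0.0, -0.0, 0.0] slide [0.0, 0.0159, 0.0] |0.0159|
rows 4 dr [-0.0, -0.0, 0.0] slide [0.016, -0.0, 0.005] |0.0168|
rows 4 dr [-0.0, -0.0, 0.0] slide [0.0142, 0.0, 0.0042] |0.0149|
rows 4 dr [-0.0, -0.0, 0.0] slide [0.0125, 0.0, 0.0083] |0.0150|
rows 4 dr [-0.0, -0.0, 0.0] slide [0.0087, -0.0, 0.0111] |0.0141|
```

Request:
move_arm(dr=[[0,0,0],[0,0,0],[0,0,0],[0,0,0]], slide=[[-0.0065,0,0],[0,0.016,0],[0,0.016,0],[0,0.016,0]], claw=[0,0,0,0])

```text
time_s: 8.6
ee_pos: [0.5438, -0.0246, 0.2045]
tool_rot: [-3.135, -0.96, 1.502]
ft_force: [0.0, 0.4, -0.0]
opening: 0.0005
gripper_force: 0.0
```

Request:
move_arm(dr=[[0,0,0],[0,0,0],[0,0,0],[0,0,0]], slide=[[0.016,0,0.005],[0.016,0,0.005],[0.016,0,0.005],[0.016,0,0.005]], claw=[0,0,0,0])

```text
time_s: 9.0
ee_pos: [0.5469, 0.0253, 0.2441]
tool_rot: [-3.134, -0.954, 1.496]
ft_force: [-0.5, -8.7, -0.8]
opening: 0.0006
gripper_force: 3.2
```

Request:
move_arm(dr=[[0,0,0],[0,0,0],[0,0,0],[0,0,0]], slide=[[0.0142,0,0.0042],[0.0142,0,0.0042],[0.0142,0,0.0042],[0.0142,0,0.0042]], claw=[0,0,0,0])

```text
time_s: 9.4
ee_pos: [0.55, 0.0728, 0.2804]
tool_rot: [-3.133, -0.954, 1.497]
ft_force: [0.2, -2.7, -7.3]
opening: 0.0005
gripper_force: 2.9
```

```bash
python3 - <<'E'
from h import *
s=st();print(W2C(s['ee_pos']))
p=grab_frame('scene');save(p,'s3')
E
```

```text
t 9.4 p [0.55   0.0728 0.2804] rpy [-3.133 -0.954  1.497] F [ 0.2 -2.7 -7.3] op 0.0005 q [-0.16  0.26  0.6   1.78 -1.    1.65  0.58]
[-0.0096  0.0174  0.2804]
```

View pics/s3.png

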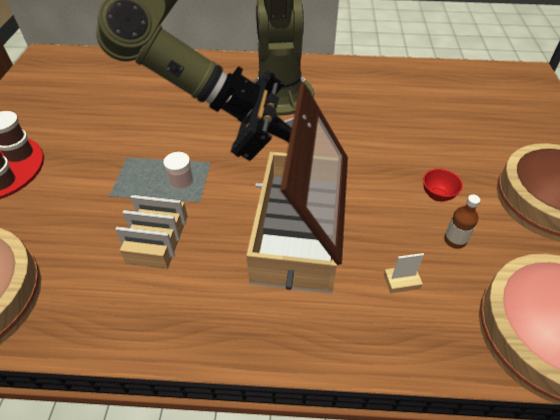

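Hood is at about 1.1 rad, pushed by the fingers at around (285,130). Continuing to fully open.

Request:
move_arm(dr=[[0,0,0],[0,0,0],[0,0,0],[0,0,0]], slide=[[0.0125,0,0.0083],[0.0125,0,0.0083],[0.0125,0,0.0083],[0.0125,0,0.0083]], claw=[0,0,0,0])

```text
time_s: 9.85
ee_pos: [0.554, 0.1296, 0.3036]
tool_rot: [-3.136, -0.957, 1.501]
ft_force: [-0.6, -4.1, -5.0]
opening: 0.0004
gripper_force: 2.4
```

Request:
move_arm(dr=[[0,0,0],[0,0,0],[0,0,0],[0,0,0],[0,0,0]], slide=[[0.0087,0,0.0111],[0.0087,0,0.0111],[0.0087,0,0.0111],[0.0087,0,0.0111],[0,0,0]], claw=[0,0,0,0,0])

```text
time_s: 10.35
ee_pos: [0.5581, 0.1893, 0.3084]
tool_rot: [-3.141, -0.961, 1.509]
ft_force: [-0.1, 0.2, -0.8]
opening: 0.0002
gripper_force: 0.0
```

```bash
python3 - <<'E'
from h import *
s=st();print(W2C(s['ee_pos']))
# retreat, then over plate 3 (x .657) later; plan retreat back/up then tool down above rack
R=Rt(55);A=plan(C(-.02,.017,.34),R)
plan([.56,-.255,.25],Rt(0),p0=A[0],R0=R)
E
```

```text
t 10.35 p [0.5581 0.1893 0.3084] rpy [-3.141 -0.961  1.509] F [-0.1  0.2 -0.8] op 0.0002 q [-0.31  0.17  0.52  1.81 -1.03  1.49  0.41]
[0.1072 0.0172 0.3084]
rows 3 dr [-0.1, -0.03, 0.06] slide [-0.0157, -0.0001, -0.0408] |0.0437|
rows 8 dr [0.0, -6.87, 0.0] slide [-0.0412, 0.004, -0.0111] |0.0428|
```

Request:
move_arm(dr=[[0,0,0],[0,0,0],[0,0,0],[0,-6.87,0],[0,-6.87,0]], slide=[[-0.0157,0,-0.0408],[-0.0157,0,-0.0408],[-0.0157,0,-0.0408],[-0.0412,0.004,-0.0111],[-0.0412,0.004,-0.0111]], claw=[0,0,0,0,0])

```text
time_s: 10.85
ee_pos: [0.5545, -0.0121, 0.2889]
tool_rot: [3.14, -0.717, 1.504]
ft_force: [-0.2, 0.3, -0.3]
opening: 0.0004
gripper_force: 0.0
```

Request:
move_arm(dr=[[0,-6.87,0],[0,-6.87,0],[0,-6.87,0],[0,-6.87,0],[0,-6.87,0]], slide=[[-0.0412,0.004,-0.0111],[-0.0412,0.004,-0.0111],[-0.0412,0.004,-0.0111],[-0.0412,0.004,-0.0111],[-0.0412,0.004,-0.0111]], claw=[0.01,0.02,0.028,0.028,0.028])

```text
time_s: 11.35
ee_pos: [0.5611, -0.2166, 0.244]
tool_rot: [3.141, -0.118, 1.506]
ft_force: [-0.1, 0.2, 0.5]
opening: 0.0265
gripper_force: 0.0
```

Request:
move_arm(dr=[[0,-6.87,0],[0,0,0],[0,0,0]], slide=[[-0.0412,0.004,-0.0111],[0,0,0],[0,0,0]], claw=[0.028,0.028,0.028])

```text
time_s: 11.65
ee_pos: [0.5623, -0.2567, 0.2499]
tool_rot: [3.141, -0.004, 1.506]
ft_force: [0.4, 0.7, 0.1]
opening: 0.0278
gripper_force: 0.0
```

```bash
python3 - <<'E'
from h import *
s=st();print(W2C(s['ee_pos']))
b=grab_frame('top');save(b,'t2')
f=b['frame'][130:275,215:430]
w=grab_frame('wrist')['frame']
im=np.vstack([cv2.resize(f,(790,533),interpolation=cv2.INTER_CUBIC)])
cv2.imwrite('pics/t2c.png',im[:,:,::-1]);cv2.imwrite('pics/w5.png',w[:,:,::-1])
E
```

```text
t 11.65 p [ 0.5623 -0.2567  0.2499] rpy [ 3.141 -0.004  1.506] F [0.4 0.7 0.1] op 0.0278 q [-0.24  0.3   0.78  1.52 -0.21  1.41  0.49]
[-0.3375 -0.0172  0.2499]
```

View pics/t2c.png

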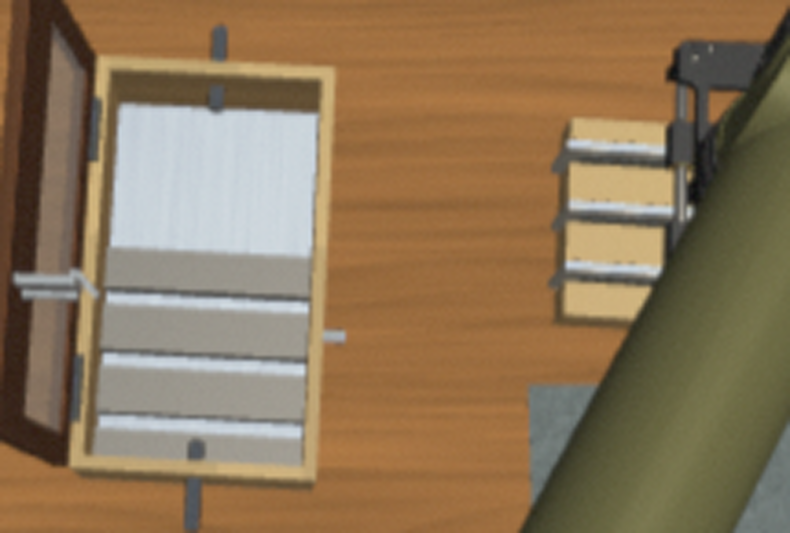

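View pics/w5.png

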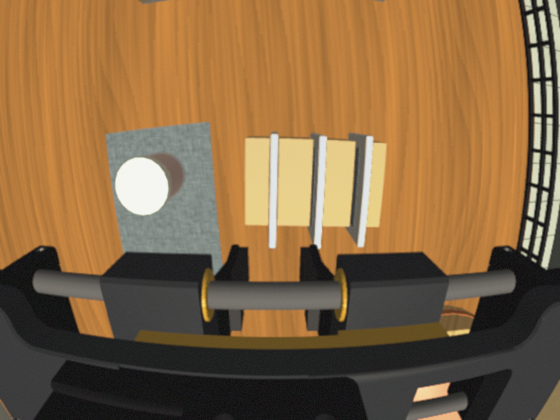

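The top crop shows the hood open and leaning back at left, three slot strips at rows ~298/360/425, and the pin at (335,336). The wrist view shows the plates at columns 273/320/365 and the tub at (142,186).

```bash
python3 - <<'E'
from h import *
b=grab_frame('top')
g=lambda u,v,z: at_z(b,215+u/3.674,130+v/3.676,z)
P=[g(u,v,.11) for u,v in [(97,57),(336,68),(316,484),(70,467)]]
for q in P: print(np.round(q,4),W2C(q))
print('centre',np.round(sum(P)/4,4))
print('pin',W2C(g(345,336,.102)))
for n,(l,r) in {'s3':((106,303),(308,314)),'s2':((101,364),(306,375)),'s1':((97,427),(302,438))}.items():
    print(n,'near rib edge',W2C(g(*l,.035)),W2C(g(*r,.035)))
# wrist: plate ends
w=grab_frame('wrist');T=np.array(w['world_to_cam']);f=w['fx']
def wz(u,v,z):
    d=np.array([u-w['cx'],v-w['cy']]);r=np.linalg.norm(d);a=r/f
    c=np.array([*(d/r*np.sin(a)),np.cos(a)]);o=-T[:3,:3].T@T[:3,3];d=T[:3,:3].T@c
    return o+d*(z-o[2])/d[2]
for (a,c) in [((274,135),(272,247)),((322,138),(317,248)),((369,138),(361,246))]:
    p,q=wz(*a,.092),wz(*c,.092);print('plate',np.round((p+q)/2,4),np.linalg.norm(p-q),np.degrees(np.arctan2(*(p-q)[[1,0]])))
print('tub',np.round(wz(142,186,.078),4))
E
```

```text
[0.7343 0.1639 0.11  ] [ 0.0938 -0.1604  0.11  ]
[ 0.7222 -0.0214  0.11  ] [-0.092  -0.1608  0.11  ]
[0.401  0.0007 0.11  ] [-0.0916  0.1611  0.11  ]
[0.4164 0.1845 0.11  ] [0.0928 0.1583 0.11  ]
centre [0.5685 0.0819 0.11  ]
pin [-0.1085  0.0473  0.102 ]
s3 near rib edge [0.081  0.0202 0.035 ] [-0.0808  0.0207  0.035 ]
s2 near rib edge [0.0817 0.0695 0.035 ] [-0.0816  0.0698  0.035 ]
s1 near rib edge [0.0815 0.1199 0.035 ] [-0.0808  0.12    0.035 ]
plate [ 0.5608 -0.2537  0.092 ] 0.11635538915314982 85.26080995048005
plate [ 0.608  -0.2587  0.092 ] 0.11528183468271402 85.64724226883364
plate [ 0.6562 -0.2602  0.092 ] 0.11527000083578821 85.81183479198819
tub [ 0.4168 -0.2383  0.078 ]
```

```bash
python3 - <<'E'
from h import *
b=grab_frame('top');a=grab_frame('scene')
for (u,v) in [(306,176),(306,171)]:
  o1,d1=ray(b,215+196/3.674,130+440/3.676);o2,d2=ray(a,u,v)
  A=np.c_[d1,-d2];k=np.linalg.lstsq(A,o2-o1,rcond=None)[0];p,q=o1+k[0]*d1,o2+k[1]*d2
  print(np.round(p,4),W2C((p+q)/2),'gap',np.linalg.norm(p-q))
for z in (.03,.06,.09): print(z,'tip in',W2C(at_z(b,215+196/3.674,130+440/3.676,z)),'outer end',W2C(at_z(b,215+193/3.674,130+531/3.676,z)))
s=read_state();R=Rt(0)
P=np.array([.5605,-.2535,.14]);A=plan(P,R);B=plan(P*[1,1,0]+[0,0,.060],R,p0=A[0],R0=R)
U=plan([.5605,-.2535,.20],R,p0=B[0],R0=R)
D=plan(C(0,.1145,.20),R,p0=U[0],R0=R)
print(D[0])
E
```

```text
[0.4396 0.0914 0.0645] [0.0044 0.129  0.0646] gap 0.005883906259546067
[0.4381 0.0909 0.0806] [0.0037 0.1305 0.0807] gap 0.005738853389165788
0.03 tip in [0.0029 0.1255 0.03  ] outer end [0.0011 0.1972 0.03  ]
0.06 tip in [0.0017 0.1284 0.06  ] outer end [-1.000e-04  1.985e-01  6.000e-02]
0.09 tip in [0.0005 0.1312 0.09  ] outer end [-0.0012  0.1999  0.09  ]
rows 3 dr [-0.01, -0.03, 0.05] slide [0.0014, -0.0004, 0.0365] |0.0366|
rows 2 dr [0.0, 0.0, 0.0] slide [0.0, 0.0, 0.04] |0.0400|
rows 4 dr [0.0, 0.0, 0.0] slide [0.0, 0.0, -0.035] |0.0350|
rows 8 dr [0.0, 0.0, 0.0] slide [0.0418, -0.0162, 0.0] |0.0448|
[0.45376335 0.0889631  0.2       ]
```

```bash
python3 - <<'E'
from h import *
R=Rt(0)
A=plan([.5591,-.2735,.14],R);B=plan([.5591,-.2735,.060],R,p0=A[0],R0=R)
E
```

```text
rows 3 dr [-0.01, -0.03, 0.05] slide [-0.0053, -0.0004, 0.0365] |0.0369|
rows 2 dr [0.0, 0.0, 0.0] slide [0.0, 0.0, 0.04] |0.0400|
```

Request:
move_arm(dr=[[0,0,0],[0,0,0],[0,0,0],[0,0,0],[0,0,0]], slide=[[-0.0053,-0.0006,0.0365],[-0.0053,-0.0006,0.0365],[-0.0053,-0.0006,0.0365],[0,0,0.04],[0,0,0.04]], claw=[0.028,0.028,0.028,0.028,0.028])

```text
time_s: 12.45
ee_pos: [0.5587, -0.2741, 0.0591]
tool_rot: [3.141, -0.001, 1.505]
ft_force: [0.6, -0.2, 0.6]
opening: 0.0281
gripper_force: 0.0
```

Request:
move_arm(dr=[[0,0,0],[0,0,0],[0,0,0],[0,0,0],[0,0,0]], slide=[[0,0,0],[0,0,0],[0,0,0],[0,0,0],[0,0,0]], claw=[0.028,0,0,0,0], force=40)

```text
time_s: 12.95
ee_pos: [0.5596, -0.2744, 0.0621]
tool_rot: [3.14, -0.0, 1.506]
ft_force: [-0.9, -0.5, 3.1]
opening: 0.0076
gripper_force: 40.0
```

```bash
python3 - <<'E'
from h import *
s=st();p=np.array(s['ee_pos']);R=Rt(0)
U=plan(p*[1,1,0]+[0,0,.20],R)
D=plan(C(-.028,.1145,.20),R,p0=U[0],R0=R)
E=plan(C(-.028,.1145,.12),R,p0=D[0],R0=R)
E
```

```text
t 12.95 p [ 0.5596 -0.2744  0.0621] rpy [ 3.14  -0.     1.506] F [-0.9 -0.5  3.1] op 0.0076 q [-0.16  0.46  0.72  1.72 -0.34  1.08  0.61]
rows 4 dr [0.03, -0.0, 0.04] slide [0.0, 0.0, -0.0345] |0.0345|
rows 8 dr [0.0, 0.0, 0.0] slide [0.0409, -0.0163, 0.0] |0.0440|
rows 2 dr [0.0, 0.0, 0.0] slide [0.0, 0.0, 0.04] |0.0400|
```

Request:
move_arm(dr=[[0,0,0],[0,0,0],[0,0,0],[0,0,0]], slide=[[0,0,-0.035],[0,0,-0.035],[0,0,-0.035],[0,0,-0.035]], claw=[0,0,0,0])

```text
time_s: 13.35
ee_pos: [0.5583, -0.274, 0.2019]
tool_rot: [-3.141, -0.001, 1.505]
ft_force: [1.0, -0.6, -2.0]
opening: 0.0074
gripper_force: 40.0
```

Request:
move_arm(dr=[[0,0,0],[0,0,0],[0,0,0],[0,0,0]], slide=[[0.0409,-0.0163,0],[0.0409,-0.0163,0],[0.0409,-0.0163,0],[0.0409,-0.0163,0]], claw=[0,0,0,0])

```text
time_s: 13.75
ee_pos: [0.5033, -0.1052, 0.2006]
tool_rot: [-3.141, -0.001, 1.505]
ft_force: [-0.2, 0.3, -1.1]
opening: 0.0079
gripper_force: 40.0
```

Request:
move_arm(dr=[[0,0,0],[0,0,0],[0,0,0],[0,0,0],[0,0,0]], slide=[[0.0409,-0.0163,0],[0.0409,-0.0163,0],[0.0409,-0.0163,0],[0.0409,-0.0163,0],[0,0,0]], claw=[0,0,0,0,0])

```text
time_s: 14.25
ee_pos: [0.4475, 0.0673, 0.2005]
tool_rot: [-3.14, -0.003, 1.516]
ft_force: [-0.2, -0.3, -1.7]
opening: 0.0077
gripper_force: 40.0
```

```bash
python3 - <<'E'
from h import *
s=st();print(W2C(s['ee_pos']));R=Rt(0)
D=plan(C(-.028,.1145,.12),R,v=.03)
w=grab_frame('wrist');f=w['frame'];cv2.imwrite('pics/w6.png',cv2.resize(f[60:330,100:460],None,fx=2.2,fy=2.2,interpolation=cv2.INTER_CUBIC)[:,:,::-1])
E
```

```text
t 14.25 p [0.4475 0.0673 0.2005] rpy [-3.140e+00 -3.000e-03  1.516e+00] F [-0.2 -0.3 -1.7] op 0.0077 q [-0.72 -0.12  0.48  1.96  0.05  1.29 -0.31]
[-0.0221  0.1193  0.2005]
rows 3 dr [-0.04, -0.06, 0.24] slide [-0.002, 0.0016, 0.0268] |0.0270|
```

View pics/w6.png

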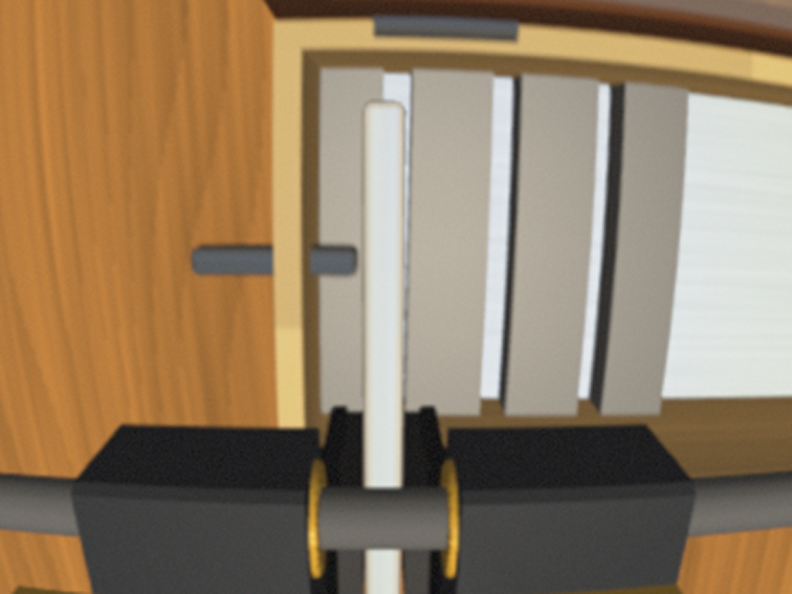

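The plate is over slot1: slot strip at column ~395, peg at (335,260), and the fingers are clear of the peg (rows >410).

Request:
move_arm(dr=[[0,0,0.2],[0,0,0.2],[0,0,0.2],[0,0,0],[0,0,0]], slide=[[-0.002,0.0016,0.0268],[-0.002,0.0016,0.0268],[-0.002,0.0016,0.0268],[0,0,0],[0,0,0]], claw=[0,0,0,0,0])

```text
time_s: 14.8
ee_pos: [0.4544, 0.0535, 0.1206]
tool_rot: [-3.141, 0.0, 1.493]
ft_force: [-0.3, -0.2, -2.2]
opening: 0.0077
gripper_force: 40.0
```

```bash
python3 - <<'E'
from h import *
s=st();print(W2C(s['ee_pos']));R=Rt(0)
D=plan(C(-.028,.1145,.092),R,v=.02)
E
```

```text
t 14.8 p [0.4544 0.0535 0.1206] rpy [-3.141  0.     1.493] F [-0.3 -0.2 -2.2] op 0.0077 q [-0.7  -0.03  0.52  2.05  0.01  1.11 -0.26]
[-0.0354  0.1114  0.1206]
rows 2 dr [-0.02, 0.01, -0.28] slide [0.0037, -0.0016, 0.0143] |0.0148|
```

Request:
move_arm(dr=[[0,0,-0.3],[0,0,-0.25],[0,0,0],[0,0,0],[0,0,0]], slide=[[0.0037,-0.0016,0.0143],[0.0037,-0.0016,0.0143],[0,0,0],[0,0,0],[0,0,0]], claw=[0,0,0,0,0])

```text
time_s: 15.3
ee_pos: [0.4529, 0.0621, 0.0931]
tool_rot: [3.14, -0.001, 1.504]
ft_force: [0.2, 0.5, -1.9]
opening: 0.0076
gripper_force: 40.0
```

```bash
python3 - <<'E'
from h import *
s=st();print(W2C(s['ee_pos']));R=Rt(0)
D=plan(C(-.028,.1145,.064),R,v=.01)
E
```

```text
t 15.3 p [0.4529 0.0621 0.0931] rpy [ 3.140e+00 -1.000e-03  1.504e+00] F [ 0.2  0.5 -1.9] op 0.0076 q [-0.71  0.01  0.52  2.09 -0.01  1.05 -0.25]
[-0.0268  0.1135  0.0931]
rows 3 dr [0.04, -0.03, 0.02] slide [-0.0004, -0.0003, 0.0097] |0.0097|
```

Bottom is just above the ribs. Descending.

Request:
move_arm(dr=[[0,0,0],[0,0,0],[0,0,0]], slide=[[0,-0.001,0.008],[0,0,0.008],[0,0,0]], claw=[0,0,0])

```text
time_s: 15.6
ee_pos: [0.4495, 0.0619, 0.0743]
tool_rot: [-3.139, 0.001, 1.504]
ft_force: [-0.4, -0.2, -2.4]
opening: 0.0077
gripper_force: 40.0
```

Request:
move_arm(dr=[[0,0,0],[0,0,0],[0,0,0],[0,0,0]], slide=[[0,0,0.006],[0,0,0.004],[0,0,0.003],[0,0,0]], claw=[0,0,0,0])

```text
time_s: 16.0
ee_pos: [0.451, 0.0619, 0.064]
tool_rot: [-3.141, -0.001, 1.504]
ft_force: [-4.0, -1.7, 12.5]
opening: 0.0077
gripper_force: 40.0
```

Floor contact at the expected height (12 N). Releasing and moving to the next plate.

Request:
move_arm(dr=[[0,0,0],[0,0,0],[0,0,0],[0,0,0],[0,0,0]], slide=[[0,0,-0.001],[0,0,0],[0,0,0],[0,0,-0.03],[0,0,-0.04]], claw=[0.024,0.024,0.024,0.024,0.024])

```text
time_s: 16.5
ee_pos: [0.4488, 0.0617, 0.1325]
tool_rot: [-3.137, 0.002, 1.505]
ft_force: [1.6, 1.1, -0.5]
opening: 0.0237
gripper_force: 0.0
```

```bash
python3 - <<'E'
from h import *
s=st();R=Rt(0);p=np.array(s['ee_pos'])
U=plan([p[0],p[1],.20],R)
D=plan([.608,-.2582,.14],R,p0=U[0],R0=R)
E
```

```text
t 16.5 p [0.4488 0.0617 0.1325] rpy [-3.137e+00  2.000e-03  1.505e+00] F [ 1.6  1.1 -0.5] op 0.0237 q [-0.72 -0.05  0.51  2.05  0.03  1.14 -0.28]
rows 2 dr [-0.14, 0.07, 0.05] slide [-0.0001, -0.0001, -0.0338] |0.0338|
rows 9 dr [0.0, 0.0, 0.0] slide [-0.0343, 0.0201, 0.0067] |0.0403|
```

Request:
move_arm(dr=[[0,0,0],[0,0,0],[0,0,0],[0,0,0],[0,0,0]], slide=[[0,0,-0.034],[0,0,-0.034],[-0.0343,0.0201,0.0067],[-0.0343,0.0201,0.0067],[-0.0343,0.0201,0.0067]], claw=[0.028,0.028,0.028,0.028,0.028])

```text
time_s: 17.0
ee_pos: [0.5049, -0.0453, 0.1817]
tool_rot: [3.14, -0.001, 1.506]
ft_force: [0.7, 0.3, -0.5]
opening: 0.028
gripper_force: 0.0
```

Request:
move_arm(dr=[[0,0,0],[0,0,0],[0,0,0],[0,0,0],[0,0,0]], slide=[[-0.0343,0.0201,0.0067],[-0.0343,0.0201,0.0067],[-0.0343,0.0201,0.0067],[-0.0343,0.0201,0.0067],[-0.0343,0.0201,0.0067]], claw=[0.028,0.028,0.028,0.028,0.028])

```text
time_s: 17.5
ee_pos: [0.5938, -0.2233, 0.147]
tool_rot: [-3.141, -0.0, 1.506]
ft_force: [0.6, -0.1, 0.9]
opening: 0.0279
gripper_force: 0.0
```

Request:
move_arm(dr=[[0,0,0],[0,0,0],[0,0,0]], slide=[[-0.0343,0.0201,0.0067],[0,0,0],[0,0,0]], claw=[0.028,0.028,0.028])

```text
time_s: 17.8
ee_pos: [0.6101, -0.2587, 0.1399]
tool_rot: [-3.139, 0.0, 1.503]
ft_force: [0.0, 0.2, -0.2]
opening: 0.028
gripper_force: 0.0
```

```bash
python3 - <<'E'
from h import *
s=st();R=Rt(0);
D=plan([.608,-.2582,.061],R)
a=grab_frame('top');
for d in silhouettes(a,'plate1'):
    r=cv2.minAreaRect(cv2.findNonZero(d['mask'].astype(np.uint8)));print('plate',round(d['confidence'],2),np.round(r[0]),np.round(r[1],1),W2C(at_z(a,*r[0],.094)))
E
```

```text
t 17.8 p [ 0.6101 -0.2587  0.1399] rpy [-3.139  0.     1.503] F [ 0.   0.2 -0.2] op 0.028 q [-0.2   0.48  0.75  1.54 -0.34  1.26  0.53]
rows 2 dr [-0.07, 0.0, -0.01] slide [0.0002, -0.001, 0.0395] |0.0395|
plate 0.72 [271. 244.] [ 7. 42.] [-0.0062  0.1167  0.094 ]
plate 0.62 [372. 187.] [ 7.5 15.5] [-0.2841 -0.0628  0.094 ]
plate 0.61 [228. 186.] [ 28.9 139. ] [ 0.1271 -0.0433  0.094 ]
plate 0.58 [376. 171.] [ 7.6 23.4] [-0.2943 -0.1087  0.094 ]
```

Request:
move_arm(dr=[[0,0,0],[0,0,0],[0,0,0],[0,0,0]], slide=[[0,-0.001,0.0395],[0,-0.001,0.0395],[0,0,0],[0,0,0]], claw=[0.028,0.028,0.028,0.028])

```text
time_s: 18.3
ee_pos: [0.609, -0.2561, 0.0629]
tool_rot: [-3.141, -0.001, 1.506]
ft_force: [-0.2, -0.3, 1.4]
opening: 0.0279
gripper_force: 0.0
```

Request:
move_arm(dr=[[0,0,0],[0,0,0],[0,0,0],[0,0,0],[0,0,0]], slide=[[0,0,0],[0,0,0],[0,0,0],[0,0,-0.035],[0,0,-0.035]], claw=[0,0,0,0,0])

```text
time_s: 18.8
ee_pos: [0.6084, -0.2569, 0.1321]
tool_rot: [-3.14, -0.001, 1.505]
ft_force: [-0.0, -0.3, -1.6]
opening: 0.0078
gripper_force: 39.9
```

Request:
move_arm(dr=[[0,0,0],[0,0,0],[0,0,0],[0,0,0]], slide=[[0,0,-0.035],[0,0,-0.035],[0,0,0],[0,0,0]], claw=[0,0,0,0])

```text
time_s: 19.2
ee_pos: [0.6089, -0.2579, 0.2028]
tool_rot: [3.141, -0.0, 1.504]
ft_force: [-0.3, 1.0, -3.1]
opening: 0.0076
gripper_force: 39.9
```

```bash
python3 - <<'E'
from h import *
s=st();R=Rt(0)
D=plan(C(0,.0645,.20),R)
E
```

```text
t 19.2 p [ 0.6089 -0.2579  0.2028] rpy [ 3.141 -0.     1.504] F [-0.3  1.  -3.1] op 0.0076 q [-0.21  0.43  0.78  1.47 -0.3   1.36  0.51]
rows 8 dr [0.01, -0.0, 0.01] slide [0.042, -0.016, 0.0004] |0.0449|
```

Request:
move_arm(dr=[[0,0,0],[0,0,0],[0,0,0],[0,0,0]], slide=[[0.042,-0.016,0.0004],[0.042,-0.016,0.0004],[0.042,-0.016,0.0004],[0.042,-0.016,0.0004]], claw=[0,0,0,0])

```text
time_s: 19.6
ee_pos: [0.5539, -0.0839, 0.1983]
tool_rot: [-3.137, -0.0, 1.505]
ft_force: [0.4, 1.0, -3.2]
opening: 0.0077
gripper_force: 40.0
```

Request:
move_arm(dr=[[0,0,0],[0,0,0],[0,0,0],[0,0,0],[0,0,0]], slide=[[0.042,-0.016,0.0004],[0.042,-0.016,0.0004],[0.042,-0.016,0.0004],[0.042,-0.016,0.0004],[0,0,0]], claw=[0,0,0,0,0])

```text
time_s: 20.1
ee_pos: [0.4995, 0.0941, 0.1969]
tool_rot: [-3.136, -0.003, 1.516]
ft_force: [0.5, 0.1, -2.9]
opening: 0.0077
gripper_force: 40.0
```

Request:
move_arm(dr=[[0,0,0],[0,0,0],[0,0,0],[0,0,0],[0,0,0]], slide=[[0,0,0.035],[0,0,0.035],[0,0,0],[0,0,0],[0,0,0]], claw=[0,0,0,0,0])

```text
time_s: 20.6
ee_pos: [0.5043, 0.086, 0.1304]
tool_rot: [3.14, -0.001, 1.504]
ft_force: [0.7, -0.4, -1.7]
opening: 0.008
gripper_force: 40.0
```

```bash
python3 - <<'E'
from h import *
s=st();print(W2C(s['ee_pos']));R=Rt(0)
D=plan(C(0,.0645,.092),R,n=2)
E
```

```text
t 20.6 p [0.5043 0.086  0.1304] rpy [ 3.140e+00 -1.000e-03  1.504e+00] F [ 0.7 -0.4 -1.7] op 0.008 q [-0.8   0.1   0.61  1.93 -0.06  1.13 -0.23]
[0.0005 0.0639 0.1304]
rows 2 dr [0.04, -0.03, 0.04] slide [-0.0003, -0.0003, 0.0192] |0.0192|
```

Request:
move_arm(dr=[[0,0,0],[0,0,0],[0,0,0],[0,0,0]], slide=[[0,-0.0006,0.019],[0,0,0.018],[0,0,0.008],[0,0,0]], claw=[0,0,0,0])

```text
time_s: 21.0
ee_pos: [0.5026, 0.0861, 0.0842]
tool_rot: [-3.141, -0.0, 1.504]
ft_force: [-0.3, -0.2, -1.6]
opening: 0.0076
gripper_force: 40.0
```

Request:
move_arm(dr=[[0,0,0],[0,0,0],[0,0,0],[0,0,0],[0,0,0]], slide=[[0,0,0.008],[0,0,0.006],[0,0,0.004],[0,0,0.003],[0,0,0]], claw=[0,0,0,0,0])

```text
time_s: 21.5
ee_pos: [0.509, 0.0858, 0.0721]
tool_rot: [3.132, -0.005, 1.503]
ft_force: [-9.1, -6.3, 49.7]
opening: 0.0085
gripper_force: 40.5
```

Request:
move_arm(dr=[[0,0,0],[0,0,0],[0,0,0],[0,0,0]], slide=[[0,0,-0.02],[0,0,-0.02],[0,0,-0.01],[0,0,0]], claw=[0,0,0,0])

```text
time_s: 21.9
ee_pos: [0.504, 0.0866, 0.1145]
tool_rot: [3.139, -0.002, 1.505]
ft_force: [-0.9, -0.0, -1.9]
opening: 0.0075
gripper_force: 39.9
```

```bash
python3 - <<'E'
from h import *
s=st();print(W2C(s['ee_pos']))
w=grab_frame('wrist');f=w['frame'];cv2.imwrite('pics/w7.png',cv2.resize(f[60:330,100:460],None,fx=2.2,fy=2.2,interpolation=cv2.INTER_CUBIC)[:,:,::-1])
E
```

```text
t 21.9 p [0.504  0.0866 0.1145] rpy [ 3.139e+00 -2.000e-03  1.505e+00] F [-0.9 -0.  -1.9] op 0.0075 q [-0.8   0.11  0.62  1.95 -0.08  1.1  -0.22]
[0.001  0.0642 0.1145]
```

View pics/w7.png

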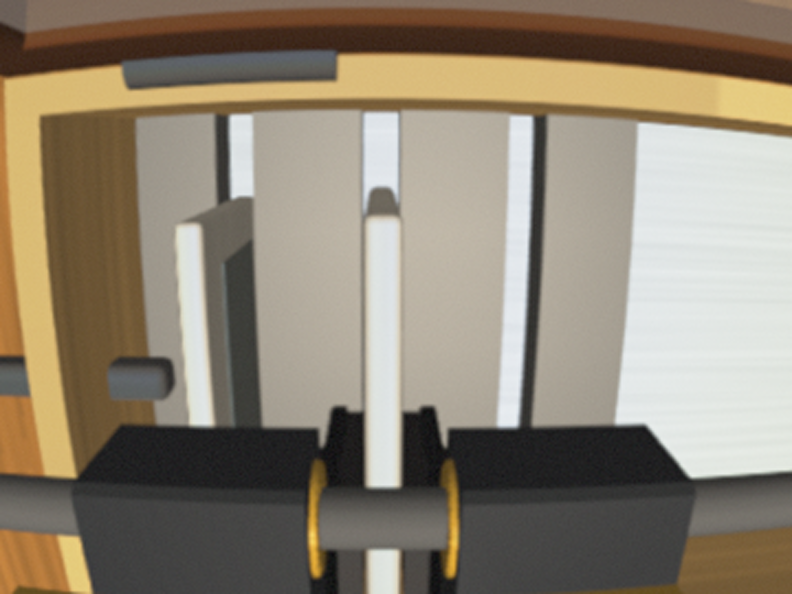

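The plate is centred over slot2 (strip at column ~382) and sits lower in the grip than plate A did, so the stop at TCP z≈0.072 was the floor. Lowering gently and releasing.

Request:
move_arm(dr=[[0,0,0],[0,0,0],[0,0,0],[0,0,0]], slide=[[0,-0.0005,0.016],[0,0,0.014],[0,0,0.006],[0,0,0]], claw=[0,0,0,0])

```text
time_s: 22.35
ee_pos: [0.5014, 0.0857, 0.0755]
tool_rot: [-3.139, 0.001, 1.504]
ft_force: [0.8, 0.1, -2.4]
opening: 0.0077
gripper_force: 40.0
```

Request:
move_arm(dr=[[0,0,0],[0,0,0],[0,0,0]], slide=[[0,0,0.003],[0,0,0.003],[0,0,0]], claw=[0,0,0])

```text
time_s: 22.65
ee_pos: [0.5025, 0.0859, 0.0727]
tool_rot: [-3.141, -0.001, 1.504]
ft_force: [-3.3, -1.0, 8.9]
opening: 0.0077
gripper_force: 40.0
```

Request:
move_arm(dr=[[0,0,0],[0,0,0],[0,0,0],[0,0,0],[0,0,0]], slide=[[0,0,0],[0,0,0],[0,0,0],[0,0,-0.02],[0,0,-0.04]], claw=[0.024,0.024,0.024,0.024,0.024])

```text
time_s: 23.15
ee_pos: [0.4996, 0.0856, 0.129]
tool_rot: [-3.135, 0.003, 1.505]
ft_force: [-0.2, 0.5, 0.8]
opening: 0.0238
gripper_force: 0.0
```

Request:
move_arm(dr=[[0,0,0],[0,0,0],[0,0,0],[0,0,0]], slide=[[0,0,-0.04],[0,0,-0.03],[0,0,0],[0,0,0]], claw=[0.028,0.028,0.028,0.028])

```text
time_s: 23.55
ee_pos: [0.5024, 0.0863, 0.2014]
tool_rot: [3.141, -0.001, 1.505]
ft_force: [-0.1, -0.0, -0.5]
opening: 0.0278
gripper_force: 0.0
```

```bash
python3 - <<'E'
from h import *
s=st();R=Rt(0)
D=plan([.6568,-.2605,.14],R)
w=grab_frame('wrist');T=np.array(w['world_to_cam']);f=w['fx']
def pw(X):
    c=T[:3,:3]@np.array(X)+T[:3,3];a=np.arctan2(np.hypot(*c[:2]),c[2]);d=c[:2]/np.hypot(*c[:2]);return np.round(d*a*f+[w['cx'],w['cy']],1)
for z in (.094,.102): print(z,'expected far end of plate B top',pw(C(.06,.065,z)),'near',pw(C(-.06,.065,z)))
for d in silhouettes(w,'plate1'):
    r=cv2.minAreaRect(cv2.findNonZero(d['mask'].astype(np.uint8)));ys,xs=np.nonzero(d['mask']);print(round(d['confidence'],2),np.round(r[0]),np.round(r[1]),xs.min(),xs.max(),ys.min(),ys.max())
E
```

```text
t 23.55 p [0.5024 0.0863 0.2014] rpy [ 3.141e+00 -1.000e-03  1.505e+00] F [-0.1 -0.  -0.5] op 0.0278 q [-0.82  0.02  0.61  1.84 -0.01  1.28 -0.27]
rows 9 dr [0.0, -0.01, 0.01] slide [-0.0373, 0.0197, 0.0068] |0.0427|
0.094 expected far end of plate B top [274.9 139.8] near [274.6 272.9]
0.102 expected far end of plate B top [275.  140.4] near [274.6 276.9]
0.97 [272. 204.] [135.  10.] 267 277 137 272
0.8 [222. 205.] [127.  23.] 210 235 142 269
```

Request:
move_arm(dr=[[0,0,0],[0,0,0],[0,0,0],[0,0,0],[0,0,0]], slide=[[-0.0373,0.0197,0.0068],[-0.0373,0.0197,0.0068],[-0.0373,0.0197,0.0068],[-0.0373,0.0197,0.0068],[-0.0373,0.0197,0.0068]], claw=[0.028,0.028,0.028,0.028,0.028])

```text
time_s: 24.15
ee_pos: [0.5877, -0.1077, 0.165]
tool_rot: [-3.139, -0.0, 1.505]
ft_force: [0.4, 0.3, 0.8]
opening: 0.028
gripper_force: 0.0
```

Request:
move_arm(dr=[[0,0,0],[0,0,0],[0,0,0],[0,0,0],[0,0,0]], slide=[[-0.0373,0.0197,0.0068],[-0.0373,0.0197,0.0068],[-0.0373,0.0197,0.0068],[-0.0373,0.0197,0.0068],[0,0,0]], claw=[0.028,0.028,0.028,0.028,0.028])

```text
time_s: 24.65
ee_pos: [0.654, -0.2682, 0.1353]
tool_rot: [-3.135, 0.005, 1.496]
ft_force: [-0.8, -0.5, -0.1]
opening: 0.0281
gripper_force: 0.0
```

Request:
move_arm(dr=[[0,0,0],[0,0,0]], slide=[[0,0,0],[0,0,0]], claw=[0.028,0.028])

```text
time_s: 24.85
ee_pos: [0.6565, -0.259, 0.1386]
tool_rot: [-3.14, -0.002, 1.506]
ft_force: [-0.3, 0.3, 0.9]
opening: 0.0281
gripper_force: 0.0
```

```bash
python3 - <<'E'
from h import *
s=st();R=Rt(0)
D=plan([.6568,-.2605,.062],R)
E
```

```text
t 24.85 p [ 0.6565 -0.259   0.1386] rpy [-3.140e+00 -2.000e-03  1.506e+00] F [-0.3  0.3  0.9] op 0.0281 q [-0.17  0.58  0.75  1.42 -0.4   1.3   0.54]
rows 2 dr [-0.06, -0.05, 0.07] slide [-0.0008, 0.0002, 0.0383] |0.0383|
```

Request:
move_arm(dr=[[0,0,0],[0,0,0],[0,0,0],[0,0,0]], slide=[[0,0,0.0383],[0,0,0.0383],[0,0,0],[0,0,0]], claw=[0.028,0.028,0.028,0.028])

```text
time_s: 25.25
ee_pos: [0.657, -0.2587, 0.0635]
tool_rot: [-3.141, -0.001, 1.507]
ft_force: [-0.0, 0.3, -0.1]
opening: 0.0276
gripper_force: 0.0
```

Request:
move_arm(dr=[[0,0,0],[0,0,0],[0,0,0],[0,0,0]], slide=[[0,0,0],[0,0,0],[0,0,0],[0,0,0]], claw=[0,0,0,0])

```text
time_s: 25.65
ee_pos: [0.6575, -0.2609, 0.0646]
tool_rot: [3.14, -0.0, 1.504]
ft_force: [-0.1, 1.1, 4.0]
opening: 0.0078
gripper_force: 40.0
```

Request:
move_arm(dr=[[0,0,0],[0,0,0],[0,0,0],[0,0,0],[0,0,0]], slide=[[0,0,-0.035],[0,0,-0.035],[0,0,-0.035],[0,0,-0.035],[0,0,0]], claw=[0,0,0,0,0])

```text
time_s: 26.15
ee_pos: [0.6591, -0.2625, 0.2093]
tool_rot: [3.133, 0.002, 1.504]
ft_force: [-0.1, 0.9, -1.3]
opening: 0.0076
gripper_force: 40.0
```

```bash
python3 - <<'E'
from h import *
s=st();R=Rt(0)
D=plan(C(0,.0145,.20),R)
E
```

```text
t 26.15 p [ 0.6591 -0.2625  0.2093] rpy [3.133e+00 2.000e-03 1.504e+00] F [-0.1  0.9 -1.3] op 0.0076 q [-0.18  0.54  0.78  1.33 -0.37  1.41  0.52]
rows 9 dr [0.06, 0.02, 0.01] slide [0.0374, -0.0143, 0.0009] |0.0401|
```

Request:
move_arm(dr=[[0,0,0],[0,0,0],[0,0,0],[0,0,0],[0,0,0]], slide=[[0.0374,-0.0143,0],[0.0374,-0.0143,0],[0.0374,-0.0143,0],[0.0374,-0.0143,0],[0.0374,-0.0143,0]], claw=[0,0,0,0,0])

```text
time_s: 26.65
ee_pos: [0.5966, -0.0676, 0.2019]
tool_rot: [-3.14, -0.0, 1.505]
ft_force: [0.4, -0.0, -2.2]
opening: 0.0075
gripper_force: 40.0
```

Request:
move_arm(dr=[[0,0,0],[0,0,0],[0,0,0],[0,0,0],[0,0,0]], slide=[[0.0374,-0.0143,0],[0.0374,-0.0143,0],[0.0374,-0.0143,0],[0.0374,-0.0143,0],[0,0,0]], claw=[0,0,0,0,0])

```text
time_s: 27.15
ee_pos: [0.5481, 0.0918, 0.2019]
tool_rot: [-3.138, -0.004, 1.515]
ft_force: [0.2, 1.6, -1.6]
opening: 0.0073
gripper_force: 40.0
```

Request:
move_arm(dr=[[0,0,0],[0,0,0],[0,0,0],[0,0,0],[0,0,0]], slide=[[0,0,0.035],[0,0,0.035],[0,0,0],[0,0,0],[0,0,0]], claw=[0,0,0,0,0])

```text
time_s: 27.65
ee_pos: [0.552, 0.0836, 0.1349]
tool_rot: [3.14, -0.001, 1.504]
ft_force: [0.5, -0.5, -0.5]
opening: 0.008
gripper_force: 40.0
```

```bash
python3 - <<'E'
from h import *
s=st();print(W2C(s['ee_pos']));R=Rt(0)
D=plan(C(0,.0145,.090),R,n=2)
E
```

```text
t 27.65 p [0.552  0.0836 0.1349] rpy [ 3.140e+00 -1.000e-03  1.504e+00] F [ 0.5 -0.5 -0.5] op 0.008 q [-0.82  0.22  0.7   1.82 -0.15  1.16 -0.13]
[0.0013 0.0161 0.1349]
rows 2 dr [0.06, -0.03, 0.03] slide [-0.0007, 0.0008, 0.0225] |0.0225|
```

Request:
move_arm(dr=[[0,0,0],[0,0,0],[0,0,0],[0,0,0],[0,0,0]], slide=[[0,0.0014,0.02],[0,0,0.02],[0,0,0.008],[0,0,0.004],[0,0,0]], claw=[0,0,0,0,0])

```text
time_s: 28.15
ee_pos: [0.5526, 0.0838, 0.082]
tool_rot: [3.141, -0.001, 1.504]
ft_force: [-0.5, -0.2, -1.4]
opening: 0.0074
gripper_force: 40.0
```

Request:
move_arm(dr=[[0,0,0],[0,0,0],[0,0,0]], slide=[[0,0,0.004],[0,0,0.003],[0,0,0]], claw=[0,0,0])

```text
time_s: 28.45
ee_pos: [0.552, 0.0838, 0.0742]
tool_rot: [-3.141, -0.0, 1.505]
ft_force: [0.3, 0.2, -2.2]
opening: 0.0077
gripper_force: 40.0
```

Request:
move_arm(dr=[[0,0,0],[0,0,0],[0,0,0]], slide=[[0,0,0.004],[0,0,0],[0,0,0]], claw=[0,0,0])

```text
time_s: 28.75
ee_pos: [0.552, 0.0837, 0.0701]
tool_rot: [-3.141, -0.0, 1.505]
ft_force: [0.3, 0.3, -1.9]
opening: 0.0076
gripper_force: 40.0
```

Request:
move_arm(dr=[[0,0,0],[0,0,0],[0,0,0]], slide=[[0,0,0.003],[0,0,0.0015],[0,0,0]], claw=[0,0,0])

```text
time_s: 29.05
ee_pos: [0.5525, 0.0838, 0.0666]
tool_rot: [-3.142, -0.001, 1.504]
ft_force: [-0.7, 0.3, 4.5]
opening: 0.0078
gripper_force: 40.0
```

Request:
move_arm(dr=[[0,0,0],[0,0,0],[0,0,0],[0,0,0],[0,0,0]], slide=[[0,0,0],[0,0,0],[0,0,0],[0,0,-0.02],[0,0,-0.04]], claw=[0.024,0.024,0.024,0.024,0.024])

```text
time_s: 29.55
ee_pos: [0.5495, 0.0834, 0.1234]
tool_rot: [-3.135, 0.003, 1.505]
ft_force: [0.8, 0.5, 0.1]
opening: 0.0232
gripper_force: 0.0
```

Request:
move_arm(dr=[[0,0,0],[0,0,0],[0,0,0],[0,0,0]], slide=[[0,0,-0.04],[0,0,-0.04],[0,0,0],[0,0,0]], claw=[0.04,0.06,0.08,0.085])

```text
time_s: 29.95
ee_pos: [0.5527, 0.0839, 0.2065]
tool_rot: [3.14, -0.002, 1.505]
ft_force: [-0.6, 0.3, 0.2]
opening: 0.048
gripper_force: 0.0
```

```bash
python3 - <<'E'
from h import *
s=st()
b=grab_frame('top')
for d in silhouettes(b,'tub1'):
    r=cv2.minEnclosingCircle(cv2.findNonZero(d['mask'].astype(np.uint8)));print('tub',round(d['confidence'],2),r,np.round(at_z(b,*r[0],.078),4))
print([(np.round(d['position'],3).tolist(),round(d['confidence'],2)) for d in search_frame(b,'tub1')])
w=grab_frame('wrist');save(w,'w8')
T=np.array(w['world_to_cam']);f=w['fx']
def pw(X):
    c=T[:3,:3]@np.array(X)+T[:3,3];a=np.arctan2(np.hypot(*c[:2]),c[2]);d=c[:2]/np.hypot(*c[:2]);return np.round(d*a*f+[w['cx'],w['cy']],1)
for y in (.015,.065,.115): print('exp',pw(C(.06,y,.094)),pw(C(-.06,y,.094)))
for d in silhouettes(w,'plate1'):
    ys,xs=np.nonzero(d['mask']);print(round(d['confidence'],2),xs.min(),xs.max(),ys.min(),ys.max())
E
```

```text
t 29.95 p [0.5527 0.0839 0.2065] rpy [ 3.140e+00 -2.000e-03  1.505e+00] F [-0.6  0.3  0.2] op 0.048 q [-0.84  0.15  0.71  1.73 -0.1   1.3  -0.17]
tub 0.82 ((394.5, 266.0), 14.080227851867676) [ 0.3875 -0.2609  0.078 ]
[([0.384, -0.259, 0.076], 0.75)]
exp [276.7 140.1] [276.2 271.9]
exp [217.1 140.7] [222.9 271.2]
exp [161.1 142.8] [172.1 269.6]
0.97 212 235 137 270
0.85 157 192 143 274
0.67 270 280 133 267
```

View pics/w8.png

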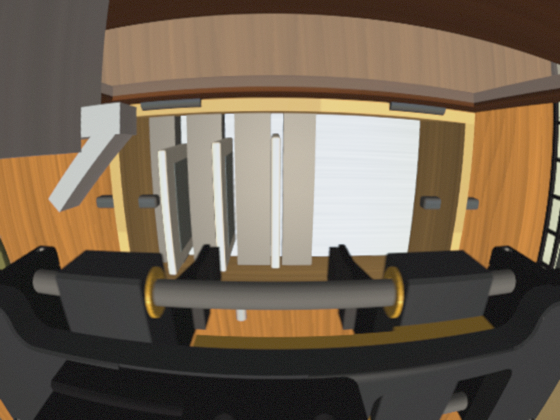

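All three plates stand in their slots (columns 175/222/276). The bay is free, with the far peg at (430,203). The tub has been knocked to (0.388, -0.261).

```bash
python3 - <<'E'
from h import *
R=Rt(0,-90);A=plan([.387,-.260,.18],R,n=12)
E
```

```text
rows 12 dr [-0.01, -0.01, -7.49] slide [-0.016, -0.0314, 0.0021] |0.0353|
```

Request:
move_arm(dr=[[0,0,-7.49],[0,0,-7.49],[0,0,-7.49],[0,0,-7.49],[0,0,-7.49]], slide=[[-0.016,-0.0314,0.0021],[-0.016,-0.0314,0.0021],[-0.016,-0.0314,0.0021],[-0.016,-0.0314,0.0021],[-0.016,-0.0314,0.0021]], claw=[0.086,0.086,0.086,0.086,0.086])

```text
time_s: 30.7
ee_pos: [0.4143, -0.0239, 0.1943]
tool_rot: [-3.14, -0.001, 2.165]
ft_force: [0.5, 0.2, 0.2]
opening: 0.0858
gripper_force: 0.0
```

Request:
move_arm(dr=[[0,0,-7.49],[0,0,-7.49],[0,0,-7.49],[0,0,-7.49],[0,0,-7.49]], slide=[[-0.016,-0.0314,0.0021],[-0.016,-0.0314,0.0021],[-0.016,-0.0314,0.0021],[-0.016,-0.0314,0.0021],[-0.016,-0.0314,0.0021]], claw=[0.086,0.086,0.086,0.086,0.086])

```text
time_s: 31.2
ee_pos: [0.3716, -0.1907, 0.184]
tool_rot: [3.142, -0.002, 2.808]
ft_force: [1.2, -0.9, 0.3]
opening: 0.0861
gripper_force: 0.0
```

Request:
move_arm(dr=[[0,0,-7.49],[0,0,-7.49],[0,0,0],[0,0,0]], slide=[[-0.016,-0.0314,0.0021],[-0.016,-0.0314,0.0021],[0,0,0],[0,0,0]], claw=[0.086,0.086,0.086,0.086])

```text
time_s: 31.6
ee_pos: [0.3856, -0.2541, 0.18]
tool_rot: [3.141, -0.003, 3.049]
ft_force: [-0.4, 1.3, 0.3]
opening: 0.086
gripper_force: 0.0
```

```bash
python3 - <<'E'
from h import *
s=st()
w=grab_frame('wrist');T=np.array(w['world_to_cam']);f=w['fx']
for d in silhouettes(w,'tub1')[:1]:
    (u,v),r=cv2.minEnclosingCircle(cv2.findNonZero(d['mask'].astype(np.uint8)))
    print(d['confidence'],u,v,r)
print([(np.round(d['position'],3).tolist(),round(d['confidence'],2)) for d in search_frame(w,'tub1')])
plan([.387,-.260,.10],Rt(0,-90))
E
```

```text
t 31.6 p [ 0.3856 -0.2541  0.18  ] rpy [ 3.141e+00 -3.000e-03  3.049e+00] F [-0.4  1.3  0.3] op 0.086 q [-0.52 -0.15  0.98  1.98  0.13  1.25  1.89]
0.74 260.5 207.5 42.00605010986328
[([0.382, -0.267, 0.075], 0.92)]
rows 2 dr [0.06, -0.05, -0.6] slide [-0.0008, -0.0036, 0.0401] |0.0403|
```

```bash
python3 - <<'E'
from h import *
R=Rt(0,-90);A=plan([.387,-.264,.10],R);plan([.387,-.264,.046],R,p0=A[0],R0=R)
E
```

```text
rows 2 dr [0.06, -0.05, -0.6] slide [-0.001, -0.0056, 0.0401] |0.0405|
rows 2 dr [0.0, 0.0, 0.0] slide [0.0, 0.0, 0.027] |0.0270|
```

Request:
move_arm(dr=[[0,0,-0.6],[0,0,-0.6],[0,0,0],[0,0,0],[0,0,0]], slide=[[-0.001,-0.0056,0.04],[-0.001,-0.0056,0.04],[0,0,0.027],[0,0,0.027],[0,0,0]], claw=[0.086,0.086,0.086,0.086,0.086])

```text
time_s: 32.25
ee_pos: [0.3842, -0.263, 0.0434]
tool_rot: [3.139, -0.009, 3.073]
ft_force: [-0.9, -0.1, 0.9]
opening: 0.0858
gripper_force: 0.0
```

Request:
move_arm(dr=[[0,0,0],[0,0,0],[0,0,0],[0,0,0],[0,0,0]], slide=[[0,0,0],[0,0,0],[0,0,0],[0,0,0],[0,0,0]], claw=[0.086,0,0,0,0], force=25)

```text
time_s: 32.75
ee_pos: [0.388, -0.266, 0.0477]
tool_rot: [3.141, 0.002, 3.073]
ft_force: [-0.6, 0.7, 4.9]
opening: 0.0654
gripper_force: 25.0
```

Request:
move_arm(dr=[[0,0,0],[0,0,0],[0,0,0],[0,0,0],[0,0,0]], slide=[[0,0,-0.02],[0,0,-0.04],[0,0,-0.045],[0,0,-0.045],[0,0,0]], claw=[0,0,0,0,0])

```text
time_s: 33.25
ee_pos: [0.3905, -0.2671, 0.2019]
tool_rot: [3.14, 0.011, 3.073]
ft_force: [1.2, -0.8, -2.2]
opening: 0.0656
gripper_force: 25.0
```

```bash
python3 - <<'E'
from h import *
s=st();R=Rt(0,-90)
A=plan([.50,-.10,.20],R);D=plan(C(-.015,-.075,.20),R,p0=A[0],R0=R);D2=plan(C(-.015,-.075,.20),R);print(D[0])
E
```

```text
t 33.25 p [ 0.3905 -0.2671  0.2019] rpy [3.14  0.011 3.073] F [ 1.2 -0.8 -2.2] op 0.0656 q [-0.6  -0.19  1.06  1.94  0.16  1.29  1.91]
rows 5 dr [0.02, 0.12, -0.01] slide [-0.0196, 0.0348, 0.0006] |0.0400|
rows 5 dr [0.0, 0.0, 0.0] slide [-0.0261, 0.0341, 0.0] |0.0429|
rows 10 dr [0.01, 0.06, -0.01] slide [-0.0228, 0.0345, 0.0004] |0.0413|
[0.6418105 0.0611495 0.2      ]
```

Request:
move_arm(dr=[[0,0,0],[0,0,0],[0,0,0],[0,0,0],[0,0,0]], slide=[[-0.0228,0.0345,0],[-0.0228,0.0345,0],[-0.0228,0.0345,0],[-0.0228,0.0345,0],[-0.0228,0.0345,0]], claw=[0,0,0,0,0])

```text
time_s: 33.75
ee_pos: [0.5129, -0.0998, 0.1955]
tool_rot: [3.14, -0.002, 3.072]
ft_force: [1.1, -0.6, -1.8]
opening: 0.0657
gripper_force: 25.0
```

Request:
move_arm(dr=[[0,0,0],[0,0,0],[0,0,0],[0,0,0],[0,0,0]], slide=[[-0.0228,0.0345,0],[-0.0228,0.0345,0],[-0.0228,0.0345,0],[-0.0228,0.0345,0],[-0.0114,0.0172,0]], claw=[0,0,0,0,0])

```text
time_s: 34.25
ee_pos: [0.6267, 0.0513, 0.1944]
tool_rot: [3.14, -0.003, 3.077]
ft_force: [0.2, 0.7, -2.3]
opening: 0.0655
gripper_force: 25.0
```

Request:
move_arm(dr=[[0,0,0],[0,0,0],[0,0,0],[0,0,0]], slide=[[-0.0114,0.0172,0],[0,0,0],[0,0,0],[0,0,0]], claw=[0,0,0,0])

```text
time_s: 34.65
ee_pos: [0.6377, 0.0611, 0.1962]
tool_rot: [3.141, -0.002, 3.07]
ft_force: [-0.6, 0.2, -1.7]
opening: 0.0654
gripper_force: 25.0
```

```bash
python3 - <<'E'
from h import *
s=st();R=Rt(0,-90);print(W2C(s['ee_pos']))
plan(C(-.015,-.075,.075),R,v=.035)
E
```

```text
t 34.65 p [0.6377 0.0611 0.1962] rpy [ 3.141e+00 -2.000e-03  3.070e+00] F [-0.6  0.2 -1.7] op 0.0654 q [-0.77  0.4   0.83  1.54 -0.3   1.34  1.59]
[-0.0154 -0.0709  0.1962]
rows 4 dr [0.0, -0.03, -0.05] slide [-0.0011, 0.0001, 0.0303] |0.0303|
```

Request:
move_arm(dr=[[0,0,0],[0,0,0],[0,0,0],[0,0,0],[0,0,0]], slide=[[-0.0015,0,0.035],[-0.0015,0,0.035],[-0.0015,0,0.035],[0,0,0.024],[0,0,0]], claw=[0,0,0,0,0])

```text
time_s: 35.15
ee_pos: [0.6393, 0.0614, 0.0642]
tool_rot: [-3.141, -0.008, 3.071]
ft_force: [-0.8, 0.7, -1.6]
opening: 0.0655
gripper_force: 25.0
```

Request:
move_arm(dr=[[0,0,0],[0,0,0],[0,0,0],[0,0,0]], slide=[[0,0,0.005],[0,0,0.003],[0,0,0],[0,0,0]], claw=[0,0,0,0])

```text
time_s: 35.55
ee_pos: [0.6436, 0.0626, 0.0611]
tool_rot: [3.14, 0.001, 3.072]
ft_force: [-0.8, 0.1, -1.6]
opening: 0.0656
gripper_force: 25.0
```

Request:
move_arm(dr=[[0,0,0],[0,0,0],[0,0,0]], slide=[[0,0,0.002],[0,0,0.002],[0,0,0]], claw=[0,0,0])

```text
time_s: 35.85
ee_pos: [0.6434, 0.0627, 0.0577]
tool_rot: [3.139, 0.0, 3.073]
ft_force: [-3.2, -0.2, 6.8]
opening: 0.0655
gripper_force: 25.0
```

Request:
move_arm(dr=[[0,0,0],[0,0,0],[0,0,0],[0,0,0],[0,0,0]], slide=[[0,0,0],[0,0,0],[0,0,0],[0,0,-0.02],[0,0,-0.04]], claw=[0.078,0.078,0.078,0.078,0.078])

```text
time_s: 36.35
ee_pos: [0.6403, 0.0626, 0.1131]
tool_rot: [-3.141, -0.007, 3.072]
ft_force: [0.1, 0.3, 0.8]
opening: 0.0778
gripper_force: 0.0
```

Request:
move_arm(dr=[[0,0,0],[0,0,0],[0,0,0],[0,0,0],[0,0,0]], slide=[[0,0,-0.04],[0,0,-0.04],[0,0,-0.02],[0,0,0],[0,0,0]], claw=[0.078,0.078,0.078,0.078,0.078])

```text
time_s: 36.85
ee_pos: [0.6429, 0.0624, 0.2155]
tool_rot: [3.14, -0.001, 3.072]
ft_force: [-0.3, -0.1, -1.2]
opening: 0.078
gripper_force: 0.0
```

```bash
python3 - <<'E'
from h import *
s=st();p=np.array(s['ee_pos']);print(W2C(p))
R0=Rt(0,-90)
a=grab_frame('scene');b=grab_frame('top');f1=a['frame'][60:330,160:430];f2=b['frame'][110:290,190:430]
im=np.hstack([cv2.resize(f1,(390,390)),cv2.resize(f2,(400,390))]);cv2.imwrite('pics/m1.png',im[:,:,::-1])
A=plan(C(-.03,-.02,.41),R0);
B=plan(C(.20,0,.41),Rt(0),p0=A[0],R0=R0)
E
```

```text
t 36.85 p [0.6429 0.0624 0.2155] rpy [ 3.140e+00 -1.000e-03  3.072e+00] F [-0.3 -0.1 -1.2] op 0.078 q [-0.77  0.4   0.84  1.5  -0.3   1.38  1.59]
[-0.0137 -0.076   0.2155]
rows 5 dr [0.01, -0.04, -0.01] slide [0.0111, -0.0033, -0.0392] |0.0408|
rows 12 dr [0.0, 0.0, 7.5] slide [0.0154, 0.0148, 0.0] |0.0214|
```

View pics/m1.png

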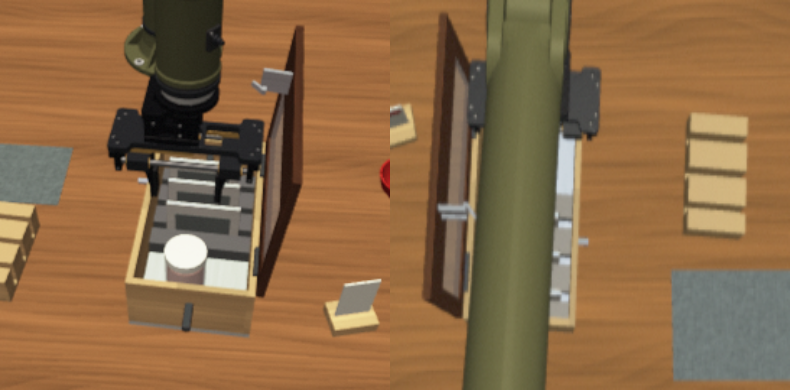

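The tub stands upright in the bay, three plates are in place, and the hood is open. Next I move over behind the hood.

Request:
move_arm(dr=[[0,0,0],[0,0,0],[0,0,0],[0,0,0],[0,0,0]], slide=[[0.0111,-0.0033,-0.0392],[0.0111,-0.0033,-0.0392],[0.0111,-0.0033,-0.0392],[0.0111,-0.0033,-0.0392],[0.0111,-0.0033,-0.0392]], claw=[0.06,0.04,0.02,0,0])

```text
time_s: 37.45
ee_pos: [0.5856, 0.0496, 0.4119]
tool_rot: [3.141, -0.003, 3.072]
ft_force: [0.5, -0.2, 0.9]
opening: 0.0459
gripper_force: 0.0
```

```bash
python3 - <<'E'
from h import *
s=st();p=np.array(s['ee_pos']);print(W2C(p))
B=plan(C(.20,0,.41),Rt(0))
E
```

```text
t 37.45 p [0.5856 0.0496 0.4119] rpy [ 3.141e+00 -3.000e-03  3.072e+00] F [ 0.5 -0.2  0.9] op 0.0459 q [-0.84  0.22  0.89  1.29 -0.17  1.72  1.51]
[-0.0304 -0.0197  0.4119]
rows 12 dr [-0.01, -0.01, 7.49] slide [0.0154, 0.0148, 0.0002] |0.0214|
```

Request:
move_arm(dr=[[0,0,7.49],[0,0,7.49],[0,0,7.49],[0,0,7.49],[0,0,7.49]], slide=[[0.0154,0.0148,0],[0.0154,0.0148,0],[0.0154,0.0148,0],[0.0154,0.0148,0],[0.0154,0.0148,0]], claw=[0,0,0,0,0])

```text
time_s: 37.95
ee_pos: [0.5377, 0.1438, 0.4107]
tool_rot: [-3.14, -0.003, 2.414]
ft_force: [0.8, 0.4, -0.8]
opening: 0.0061
gripper_force: 0.0
```

Request:
move_arm(dr=[[0,0,7.49],[0,0,7.49],[0,0,7.49],[0,0,7.49],[0,0,7.49]], slide=[[0.0154,0.0148,0],[0.0154,0.0148,0],[0.0154,0.0148,0],[0.0154,0.0148,0],[0.0154,0.0148,0]], claw=[0,0,0,0,0])

```text
time_s: 38.45
ee_pos: [0.5568, 0.2477, 0.4106]
tool_rot: [-3.139, -0.001, 1.761]
ft_force: [0.7, 0.3, 0.1]
opening: 0.0005
gripper_force: 0.0
```

Request:
move_arm(dr=[[0,0,7.49],[0,0,7.49],[0,0,0],[0,0,0]], slide=[[0.0154,0.0148,0],[0.0154,0.0148,0],[0,0,0],[0,0,0]], claw=[0,0,0,0])

```text
time_s: 38.85
ee_pos: [0.5825, 0.2802, 0.4103]
tool_rot: [-3.139, 0.002, 1.505]
ft_force: [0.2, -0.8, 0.3]
opening: 0.0001
gripper_force: 0.0
```

```bash
python3 - <<'E'
from h import *
s=st();p=np.array(s['ee_pos']);print(W2C(p))
R=Rt(0);q=dict()
# arc: tip on outer face; radius r, lid outer offset 12+10 mm along outer normal (sin,cos)
B=plan(C(.20,0,.29),R,v=.04)
for th in (1.5,1.2,.9,.6,.35,.15):
    r=.20 if th>1 else .215
    x=.0925-r*np.cos(th)+.02*np.sin(th); z=.11+r*np.sin(th)+.013*np.cos(th)
    print(th,round(x,3),round(z,3),end=' ');B=plan(C(x,0,z),R,p0=B[0],R0=R,v=.02)
E
```

```text
t 38.85 p [0.5825 0.2802 0.4103] rpy [-3.139e+00  2.000e-03  1.505e+00] F [ 0.2 -0.8  0.3] op 0.0001 q [-1.11  0.4   0.95  1.13 -0.33  1.76 -0.33]
[ 0.1995 -0.0009  0.4103]
rows 4 dr [-0.04, 0.03, 0.03] slide [0.0002, -0.0002, 0.0301] |0.0301|
1.5 0.098 0.31 rows 6 dr [0.0, 0.0, 0.0] slide [-0.0169, 0.0, -0.0034] |0.0173|
1.2 0.039 0.301 rows 4 dr [0.0, 0.0, 0.0] slide [-0.0149, -0.0, 0.0023] |0.0151|
0.9 -0.025 0.286 rows 4 dr [0.0, 0.0, 0.0] slide [-0.016, 0.0, 0.0037] |0.0164|
0.6 -0.074 0.242 rows 4 dr [0.0, 0.0, 0.0] slide [-0.012, -0.0, 0.0111] |0.0164|
0.35 -0.103 0.196 rows 3 dr [0.0, 0.0, 0.0] slide [-0.0097, -0.0, 0.0154] |0.0182|
0.15 -0.117 0.155 rows 3 dr [0.0, 0.0, 0.0] slide [-0.0048, -0.0, 0.0137] |0.0145|
```

Request:
move_arm(dr=[[0,0,0],[0,0,0],[0,0,0],[0,0,0],[0,0,0]], slide=[[0,0,0.03],[0,0,0.03],[0,0,0.03],[0,0,0.03],[0,0,0]], claw=[0,0,0,0,0])

```text
time_s: 39.35
ee_pos: [0.5797, 0.2791, 0.2882]
tool_rot: [-3.134, 0.002, 1.504]
ft_force: [-0.6, 0.8, -0.8]
opening: 0.0004
gripper_force: 0.0
```

Request:
move_arm(dr=[[0,0,0],[0,0,0],[0,0,0]], slide=[[-0.017,0,-0.0034],[-0.017,0,-0.0034],[-0.017,0,-0.0034]], claw=[0,0,0])

```text
time_s: 39.65
ee_pos: [0.5802, 0.2267, 0.3049]
tool_rot: [3.139, -0.002, 1.502]
ft_force: [0.1, -0.7, -0.0]
opening: 0.0005
gripper_force: 0.0
```

Request:
move_arm(dr=[[0,0,0],[0,0,0],[0,0,0]], slide=[[-0.017,0,-0.0034],[-0.017,0,-0.0034],[-0.017,0,-0.0034]], claw=[0,0,0])

```text
time_s: 39.95
ee_pos: [0.5754, 0.1787, 0.3128]
tool_rot: [-3.141, -0.004, 1.505]
ft_force: [0.2, 4.8, -1.8]
opening: 0.0008
gripper_force: 2.0
```

Request:
move_arm(dr=[[0,0,0],[0,0,0],[0,0,0],[0,0,0]], slide=[[-0.015,0,0.0023],[-0.015,0,0.0023],[-0.015,0,0.0023],[-0.015,0,0.0023]], claw=[0,0,0,0])

```text
time_s: 40.35
ee_pos: [0.5714, 0.118, 0.3025]
tool_rot: [-3.14, -0.001, 1.504]
ft_force: [0.2, 3.9, -0.9]
opening: 0.0003
gripper_force: 1.5
```

Request:
move_arm(dr=[[0,0,0],[0,0,0],[0,0,0],[0,0,0]], slide=[[-0.016,0,0.0037],[-0.016,0,0.0037],[-0.016,0,0.0037],[-0.016,0,0.0037]], claw=[0,0,0,0])

```text
time_s: 40.75
ee_pos: [0.5672, 0.0534, 0.2879]
tool_rot: [-3.141, -0.001, 1.503]
ft_force: [0.2, 2.4, 0.4]
opening: 0.0006
gripper_force: 1.1
```

Request:
move_arm(dr=[[0,0,0],[0,0,0],[0,0,0],[0,0,0]], slide=[[-0.012,0,0.0111],[-0.012,0,0.0111],[-0.012,0,0.0111],[-0.012,0,0.0111]], claw=[0,0,0,0])

```text
time_s: 41.15
ee_pos: [0.564, 0.0067, 0.2426]
tool_rot: [-3.141, -0.002, 1.504]
ft_force: [0.6, 1.5, 1.1]
opening: 0.0003
gripper_force: 0.8
```

Request:
move_arm(dr=[[0,0,0],[0,0,0],[0,0,0]], slide=[[-0.0097,0,0.0154],[-0.0097,0,0.0154],[-0.0097,0,0.0154]], claw=[0,0,0])

```text
time_s: 41.45
ee_pos: [0.5618, -0.0222, 0.196]
tool_rot: [-3.14, -0.001, 1.504]
ft_force: [0.8, 1.4, 0.3]
opening: 0.0006
gripper_force: 0.7
```

Request:
move_arm(dr=[[0,0,0],[0,0,0],[0,0,0],[0,0,0]], slide=[[-0.0048,0,0.0137],[-0.0048,0,0.0137],[-0.0048,0,0.0137],[0,0,0]], claw=[0,0,0,0])

```text
time_s: 41.85
ee_pos: [0.5615, -0.0359, 0.1562]
tool_rot: [-3.141, -0.002, 1.504]
ft_force: [-0.2, 1.0, 0.1]
opening: 0.0002
gripper_force: 0.7
```

```bash
python3 - <<'E'
from h import *
s=st();p=np.array(s['ee_pos']);print(W2C(p))
E
```

```text
t 41.85 p [ 0.5615 -0.0359  0.1562] rpy [-3.141e+00 -2.000e-03  1.504e+00] F [-0.2  1.   0.1] op 0.0002 q [-0.88  0.29  1.05  1.79 -0.27  1.22  0.18]
[-0.1173 -0.0015  0.1562]
```

Request:
move_arm(dr=[[0,0,0],[0,0,0],[0,0,0],[0,0,0],[0,0,0]], slide=[[-0.001,0,0.009],[0,0,0.009],[0,0,0.008],[0,0,0.006],[0,0,0]], claw=[0,0,0,0,0])

```text
time_s: 42.35
ee_pos: [0.5602, -0.0368, 0.1232]
tool_rot: [-3.139, -0.001, 1.504]
ft_force: [0.3, -0.5, -0.0]
opening: 0.0003
gripper_force: 0.0
```

Request:
move_arm(dr=[[0,0,0],[0,0,0],[0,0,0]], slide=[[0,0,0.003],[0,0,0.001],[0,0,0]], claw=[0,0,0])

```text
time_s: 42.65
ee_pos: [0.561, -0.0368, 0.1224]
tool_rot: [-3.14, -0.003, 1.504]
ft_force: [-6.0, 0.1, 14.5]
opening: 0.0004
gripper_force: 6.9
```

Request:
move_arm(dr=[[0,0,0],[0,0,0],[0,0,0]], slide=[[0,0,0.0015],[0,0,0],[0,0,0]], claw=[0,0,0])

```text
time_s: 42.95
ee_pos: [0.5611, -0.0368, 0.1223]
tool_rot: [-3.14, -0.004, 1.504]
ft_force: [-9.9, 1.5, 23.5]
opening: -0.0001
gripper_force: 12.0
```

Request:
move_arm(dr=[[0,0,0],[0,0,0],[0,0,0],[0,0,0],[0,0,0]], slide=[[0,0,-0.02],[0,0,-0.04],[0,0,-0.04],[-0.04,0,0],[-0.045,0,0]], claw=[0,0,0,0,0])

```text
time_s: 43.45
ee_pos: [0.5572, -0.12, 0.2204]
tool_rot: [3.139, -0.003, 1.51]
ft_force: [1.1, -0.6, 0.1]
opening: 0.0008
gripper_force: 0.0
```

Request:
move_arm(dr=[[0,0,0],[0,0,0],[0,0,0],[0,0,0],[0,0,0]], slide=[[-0.045,0,0],[-0.045,0,0],[0,0,0],[0,0,0],[0,0,0]], claw=[0,0,0,0,0])

```text
time_s: 43.95
ee_pos: [0.55, -0.21, 0.2186]
tool_rot: [-3.141, -0.002, 1.506]
ft_force: [-0.3, 0.4, 0.2]
opening: 0.0005
gripper_force: 0.0
```

```bash
python3 - <<'E'
from h import *
s=st()
a=grab_frame('scene');b=grab_frame('top')
f1=a['frame'][130:300,210:380];f2=b['frame'][125:275,215:345]
im=np.hstack([cv2.resize(f1,(400,400)),cv2.resize(f2,(390,450))[:400]]);cv2.imwrite('pics/m2.png',im[:,:,::-1])
for n,z in (('shut',.122),('.04',.1314)): print(n,[np.round(proj(b,C(-.1425,y,z)),1) for y in (-.16,.16)],[np.round(proj(a,C(-.1425,y,z)),1) for y in (-.16,.16)])
for p in (a,b):
    m=silhouettes(p,'hood')[0]['mask'].astype(np.uint8);r=cv2.minAreaRect(cv2.findNonZero(m));print(np.round(cv2.boxPoints(r),1).tolist())
E
```

```text
t 43.95 p [ 0.55   -0.21    0.2186] rpy [-3.141e+00 -2.000e-03  1.506e+00] F [-0.3  0.4  0.2] op 0.0005 q [-0.58  0.32  1.11  1.64 -0.3   1.36  0.5 ]
shut [array([324.5, 148.4]), array([319.9, 261.9])] [array([220.4, 248.9]), array([248.4, 145.6])]
.04 [array([324.8, 147.4]), array([320.1, 261.7])] [array([219.9, 246.1]), array([248.2, 142.7])]
[[222.1999969482422, 252.39999389648438], [233.8000030517578, 142.10000610351562], [348.20001220703125, 154.1999969482422], [336.6000061035156, 264.3999938964844]]
[[233.1999969482422, 256.6000061035156], [238.8000030517578, 143.39999389648438], [324.29998779296875, 147.60000610351562], [318.70001220703125, 260.79998779296875]]
```

View pics/m2.png

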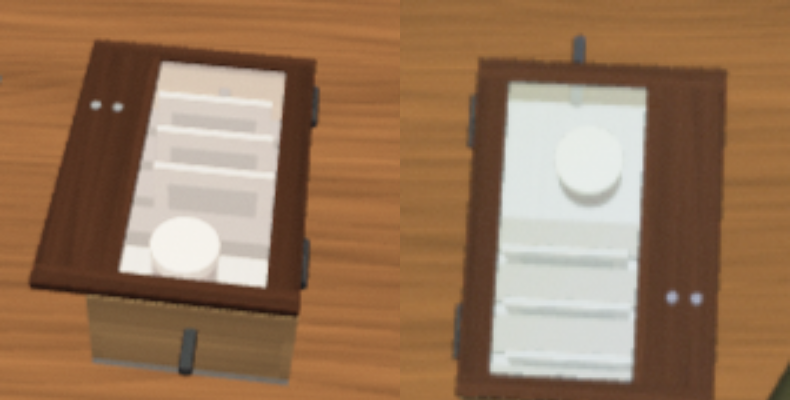

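The hood is flush with the contents in place: in the left half, the near lip corner is at (95,40) and the tub at (185,245). Pressing stopped at z = 0.122, which is the shut height. Handing in.

```bash
python3 -c "
from rig import *
print(finish_job())"
```

```text
the job is handed in; nothing more can be done
None
```

The job is handed in, but it gave no verdict: three plates are in the slots, the one tub is in the bay, and the hood is pressed flush to its shut height. I didn't see the catch hook, and the bowl, bottle and card weren't checked at the end.

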